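# Load the burnishing machine's rod

### The job

Thread the dark-brown wooden wheel and then the pale wooden wheel from the rack onto the machine's rod, and push the red end cap on after them, open end first, until the stack is clamped with no play between the cap and the sprung orange collar and stays lightly pressed when you let go. Feel for it: the collar must give a little, but do not ram it to the end of its travel and go on pushing. Leave the blue wheel and everything else as they are.

Things in the scene. Friction and masses are not known exactly. Their poses are not given: they have to be found in the camera images.
- machine: green bench motor with a level steel rod, fixed. Origin on the table below the rod's axis, at its root; the rod runs from there along the machine's own -y, 125 mm above the table, 14 mm in diameter, its free end 180 mm from the origin. Motor housing: y +40 to +210 mm, up to 180 mm high; a nose of 60 mm diameter reaches to y = -10 mm. Nothing is under the rod.
- rod_tip (a point): centre of the rod's free end (last 10 mm tapered to 7 mm diameter); axes as the machine's, the rod points along -y. An orange sprung collar (30 mm diameter) on the rod has its free face 94 to 112 mm from here: it differs each time, is not measured and must be felt or seen. It gives way towards the motor by 4 mm, against 1 N at first and 3 N at last; then it is solid.
- balls (a point): point on the rod's axis, 21 mm back from its tip, where two sprung brass balls stand 2 mm proud of the rod's sides (+x and -x of the machine). A part needs a push of some 8 to 24 N to get over them and drags with about 2 to 7 N while on them. A wheel is free once it is all past; the cap stays on them, and this drag holds it against the collar's spring.
- rack: wooden rack, fixed: base 90 x 300 x 12 mm with two steel dowels (10 mm thick, centres 26 mm apart and 30 mm above the table) along its own y, upright end pieces 41 mm high. The wheels and the cap lie across the dowels in a row along y. Origin on the table under its middle.
- wheel_dark: dark-brown wooden wheel, 50 mm diameter (flats at its two sides 49 mm apart), 34 mm thick, through bore 17 mm, 60 g. Origin at its centre, bore along its own y, which is level in the rack; the two ends are alike.
- wheel_pale: pale wooden wheel, 50 mm diameter (flats 49 mm apart), 28 mm thick, through bore 17 mm, 60 g. Origin at its centre, bore along its own y, level in the rack; the two ends are alike.
- wheel_blue: blue wheel, 50 mm diameter, 34 mm thick, not wanted: stays in the rack. Origin at its centre.
- end_cap: red end cap, 44 mm diameter (flats at its sides 43 mm apart), 58 mm long, blind bore 17 mm wide and 55 mm deep. Origin at the centre of its open mouth; the mouth looks along its own +y and the closed end lies at y = -58 mm; grip it about y = -29 mm. Lies in the rack, y level. Pressing it onto the pale wheel with more than 14 N, drag not counted, is too much; 2 to 8 N is right.
- glue_jar: amber jar with a white lid, 64 mm diameter, bystander. Origin under its centre.
- mallet: mallet with a dark wooden head lying on the table, bystander. Origin under its middle.
There are look-alikes about, which are no part of the job. What is shaped like the wheel_dark but green or turquoise is not meant. What is shaped like the wheel_pale but turquoise is not meant.

How it is judged:
By the outcome, as a careful person would: the job done as asked, in the order asked, and still so for the second after the job is handed in, with the robot touching nothing.
It also fails if it takes over 72 s, if anything falls off the work surface, if the arm or the gripper's body presses on something with over 40 N, if the wrist force passes 120 N, or if a joint passes its speed limit or range.

### The arm

A 6-joint arm with a two-finger parallel gripper is mounted at the origin on the work surface. World frame = base frame: x ahead of the robot, y to its left, z up, the work surface at z = 0. Lengths are in m, angles in degrees, forces in N, time in s.
With the tool pointing down it reaches from about 0.4 to 0.825 m from the base axis. Payload 7 kg.
Tool frame: the origin (TCP) lies at the very end of the fingers, on their centre line; the grasp point (between the pads) lies 19 mm behind it; y points along the fingers, x is the direction in which the jaws open and shut, and the axes are right-handed (so a half turn about y gives the same grasp; the last joint's range is limited). The gripper opens to 88 mm and grips with 3 to 60 N. Pads are 19 mm wide; open, the fingers measure 130 mm over their backs; the gripper's body (78 mm by 193 mm) begins 47 mm behind the grasp point.
Start: joints at [-48.237, 20.546, 0.682, 0, -70.136, -16.507], TCP at [0.288, -0.61, 0.227] pointing down, gripper open.
Joint ranges: [-176.03, 176.03], [-82.01, 121.73], [-58.28, 71.71], [-173.87, 95.51], [-174.79, -0.11], [-173.66, 173.66]. Speed limits (degrees/s): [136.94, 136.94, 172.46, 180, 180, 180].

### API

Orientations are given as [roll, pitch, yaw] about the fixed x, y, z axes, in that order (R = Rz(yaw) Ry(pitch) Rx(roll)).
In Python, from plant import ctrl gives the robot as it stands.
- The arm moves only by the shell command python3 -m crank 'ROWS'. ROWS is JSON, a list that holds one entry, the list of rows, each a list of 5 numbers: the closure, from -1 (fully open) to 1 (shut), then the shift along the tool's x, y, z in mm, then the turn about the tool's y in rad. In form: [[[claw, x, y, z, turn], ...]]. A call has 1 to 12 rows; each row is the pose to reach, as a shift and turn from the pose commanded when the call began, along the tool's axes at that moment; what a row does not reach only later rows make up. A row lasts 1/8 s, in which the tool goes at most 62.5 mm and 10.7 degrees, less where a joint would pass 70% of its speed; a pose out of reach is approached as far as the arm can. A call with a gripper value outside its range is refused whole. The fingers move at their own pace and stop on an object; the grip force is fixed at half the most. Time passes only in rows, so rows that repeat a pose let the fingers close. It gives the time, the measured TCP pose, the force and the opening at its end, in the units of the state.
- ctrl.get_obs(): the state, without advancing time (a new reading comes with each control period).
- ctrl.snapshot(name): name is "side" or "top"; returns the picture (400x640x3 uint8, red, green, blue); there is no depth.
- ctrl.camera_model(name): a dict with "fx", "fy", "cx", "cy" (pixels), "dist_coeffs" ([k1, k2, p1, p2, k3] as OpenCV has them; the pictures are not rectified), "origin" and "orientation" of the camera in the world. Camera axes: x right, y down, z forward; pixel columns grow to the right and rows downward; lengths in m; the calibration is good to about 2 mm. A picture is of the moment at which its call begins. camera_model takes no time and is no camera call.
- ctrl.close_job(): hands the job in, once; it reports no verdict.
Trained networks look in the newest picture that a camera, given by its name, has taken for a name from the list of things; names that differ only in an ending like _2 or _b are one class to them, and where a whole thing is asked for, a point or a joint stands for the part that bears it (a point fixed in the world has none). Each returns a list of dicts, best first, with "confidence" (0 to 1); they miss things now and then, are a little off and sometimes report something else, mostly with a low value. They report only what shows in the picture. A call takes as long as a camera call. They do not tell look-alikes from the thing itself.
- ctrl.find_in(camera, name): "extent" ([left, top, width, height] in pixels, round what is visible of it).
The state is a dict: "clock": time; "joint_pos": joint angles; "qvel": joint speeds; "tau": joint torques, N m; "tool_pos": TCP position; "orientation": TCP orientation; "force": force on the tool from outside, world axes, zero at the start; "moment": the same for the moment, N m; "opening": finger opening in m.
Only numpy, scipy, OpenCV 4.12 (cv2) and the standard library are available. Lean on these libraries where they do the work, as an engineer would, in place of code of your own. Each camera call takes 0.05 s, during which the arm holds its last target.

## Working session

There is one attempt and no reset: what is moved stays moved. The work goes in short steps, Python scripts to look and compute and a shell command to move; the robot and the scene stay as the last step left them, time stands still between calls to the robot, and variables do not carry over. Pictures are saved under pics/ and viewed, and the job is handed in when it is done.

```bash
mkdir -p pics; ls; python3 - <<'E'
from plant import ctrl
import cv2
o=ctrl.get_obs(); print(o)
for n in("side","top"):
    im=ctrl.snapshot(n); cv2.imwrite(f"pics/{n}0.png",im[:,:,::-1]); print(n,ctrl.camera_model(n))
E
```

```text
pics
{'clock': 0.0, 'joint_pos': array([-4.82362259e+01,  2.05899751e+01,  6.33276389e-01, -2.01258450e-02,
       -7.01378955e+01, -1.65060121e+01]), 'qvel': array([-0.01724781, -0.04791077, -0.03042765, -0.04113118, -0.00214161,
        0.01039237]), 'tau': array([-7.88811303e-04, -5.82711804e+01,  2.93048912e+01,  6.99688956e+00,
        6.85538747e-03, -1.83685670e-04]), 'tool_pos': array([ 0.28776072, -0.61002675,  0.2256354 ]), 'orientation': array([-8.99912617e+01, -9.60716861e-02,  1.15250901e+02]), 'force': array([-0.43928101, -0.23067198,  0.64686155]), 'moment': array([-0.00214772,  0.0311095 , -0.03787677]), 'opening': 0.08769595035683056}
side {'fx': 479.3428286287606, 'fy': 479.3428286287606, 'cx': 326.7998685582782, 'cy': 200.42007006020114, 'dist_coeffs': array([-0.09158619,  0.        ,  0.        ,  0.        ,  0.        ]), 'origin': array([0.18801462, 0.62020958, 0.88473286]), 'orientation': array([-133.29605797,    0.79839053, -152.22234242])}
top {'fx': 402.97027875567, 'fy': 402.97027875567, 'cx': 314.5018949523658, 'cy': 199.60639131373523, 'dist_coeffs': array([0.0238819, 0.       , 0.       , 0.       , 0.       ]), 'origin': array([ 0.42737214, -0.09900651,  1.01847125]), 'orientation': array([-172.18408485,   -0.23094668,  -88.28794925])}
```

View pics/side0.png

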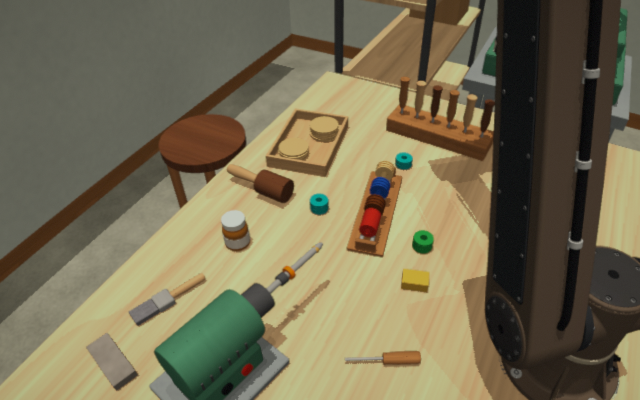

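View pics/top0.png

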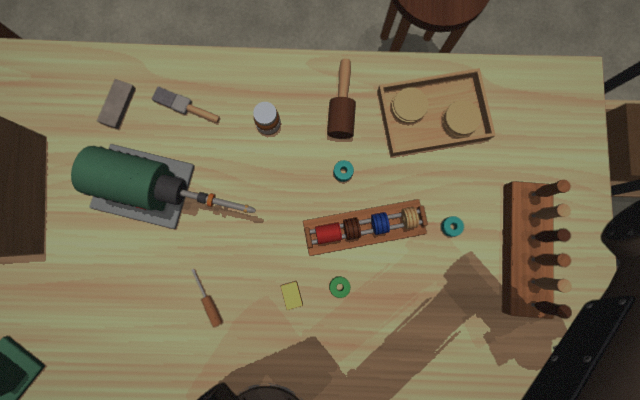

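The side view shows the machine at about (240,320), with the rod tip at (321,245). The rack is at (375,210) and holds, from the near end, red cap (371,221), dark (374,203), blue (380,187) and pale (385,170). The top view shows the rack at (365,228), with cap (328,233), dark (351,229), blue (380,223) and pale (410,217). The loose green and turquoise wheels at (340,287), (344,171) and (453,226) are look-alikes. Next I'll crop closer.

```bash
cat > h.py <<'E'
import numpy as np, cv2
from scipy.spatial.transform import Rotation as R
from plant import ctrl
def cam(n):
    m=ctrl.camera_model(n)
    K=np.array([[m['fx'],0,m['cx']],[0,m['fy'],m['cy']],[0,0,1]])
    return K,np.array(m['dist_coeffs']),np.array(m['origin']),R.from_euler('xyz',m['orientation'],degrees=True).as_matrix()
def ray(n,uv):
    K,d,o,M=cam(n); p=cv2.undistortPoints(np.array([[uv]],float),K,d)[0,0]
    v=M@np.array([p[0],p[1],1]); return o,v/np.linalg.norm(v)
def onz(n,uv,z):
    o,v=ray(n,uv); return o+v*(z-o[2])/v[2]
def tri(uvs,uvt):
    o1,v1=ray('side',uvs);o2,v2=ray('top',uvt)
    A=np.stack([v1,-v2],1); t=np.linalg.lstsq(A,o2-o1,rcond=None)[0]
    a,b=o1+v1*t[0],o2+v2*t[1]; return (a+b)/2,np.linalg.norm(a-b)
def proj(n,P):
    K,d,o,M=cam(n); P=np.atleast_2d(P); r=cv2.Rodrigues(M.T)[0]
    return cv2.projectPoints(P.astype(float),r,-M.T@o,K,d)[0][:,0]
def crop(im,x,y,w,h,s,f):
    c=cv2.resize(im[y:y+h,x:x+w,::-1],None,fx=s,fy=s,interpolation=cv2.INTER_CUBIC); cv2.imwrite(f,c)
E
python3 - <<'E'
import cv2
from h import crop
t=cv2.imread('pics/top0.png')[:,:,::-1]; s=cv2.imread('pics/side0.png')[:,:,::-1]
crop(t,295,190,140,75,5.5,'pics/c1.png'); crop(t,60,130,210,110,3.8,'pics/c2.png')
crop(s,340,150,75,110,5.4,'pics/c3.png'); crop(s,150,230,190,170,3.5,'pics/c4.png')
E
```

```text
(no output)
```

View pics/c1.png

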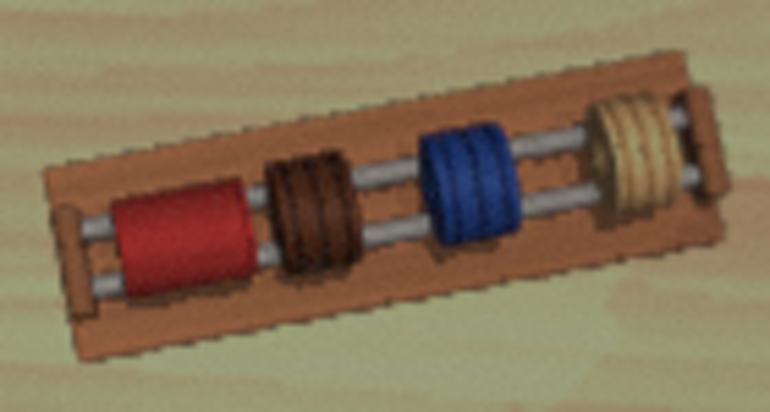

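View pics/c2.png

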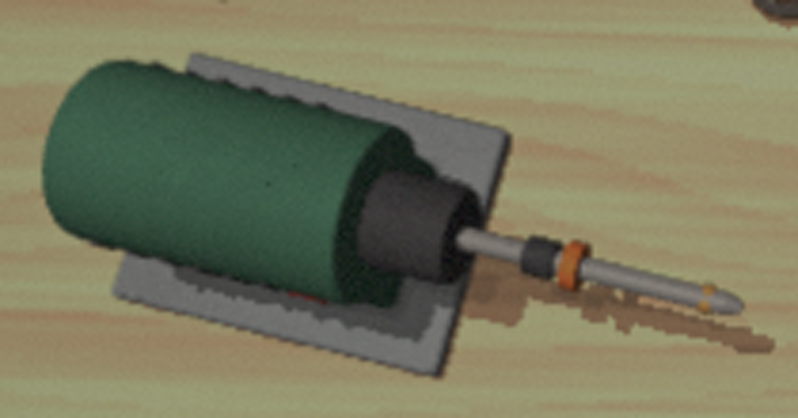

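View pics/c3.png

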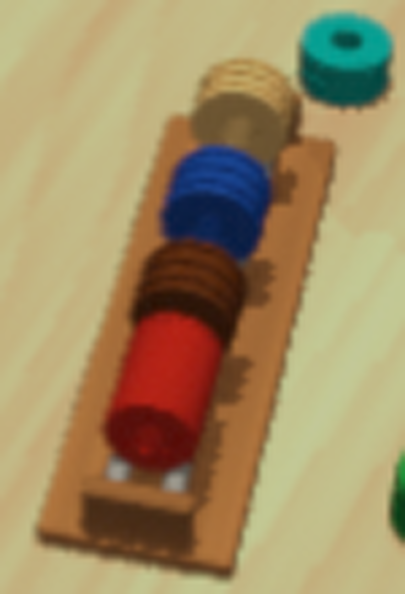

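View pics/c4.png

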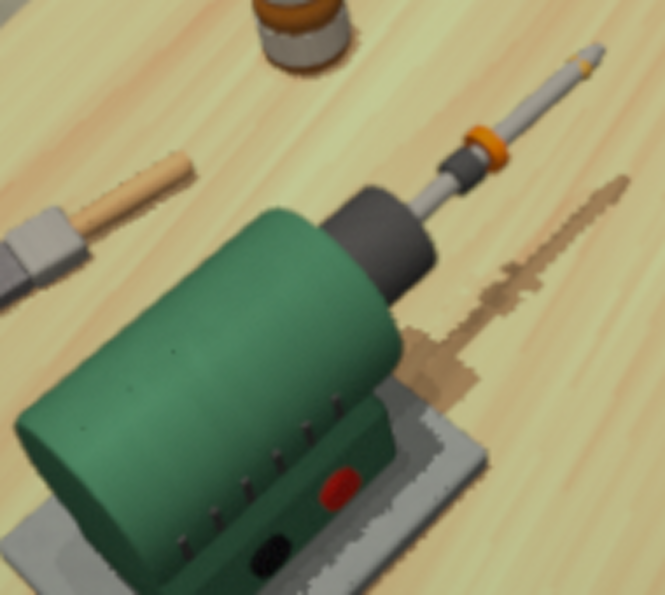

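```bash
cat > fit.py <<'E'
import numpy as np, cv2
from h import *
def cyl(c,yaw,r,l,z):
    a=np.linspace(0,2*np.pi,40); pts=[]
    ax=np.array([-np.sin(yaw),np.cos(yaw),0]); s=np.array([np.cos(yaw),np.sin(yaw),0])
    for e in(-l/2,l/2):
        for t in a: pts.append(np.array([c[0],c[1],z])+ax*e+r*np.cos(t)*s+np.array([0,0,r*np.sin(t)]))
    return np.array(pts)
def hullc(n,P):
    h=cv2.convexHull(proj(n,P).astype(np.float32)); m=cv2.moments(h); return np.array([m['m10'],m['m01']])/m['m00'],cv2.contourArea(h),h
def mask(im,lo,hi,box):
    hsv=cv2.cvtColor(np.ascontiguousarray(im),cv2.COLOR_RGB2HSV); x,y,w,h=box
    m=np.zeros(im.shape[:2],np.uint8); m[y:y+h,x:x+w]=cv2.inRange(hsv,np.array(lo),np.array(hi))[y:y+h,x:x+w]
    n,l,s,c=cv2.connectedComponentsWithStats(m); k=1+np.argmax(s[1:,4]); mm=(l==k).astype(np.uint8)
    mm=cv2.morphologyEx(mm,cv2.MORPH_CLOSE,np.ones((3,3)))
    M=cv2.moments(mm,True); return np.array([M['m10'],M['m01']])/M['m00'],M['m00'],mm
E
python3 - <<'E'
from fit import *
t=cv2.imread('pics/top0.png')[:,:,::-1]; hsv=cv2.cvtColor(np.ascontiguousarray(t),cv2.COLOR_RGB2HSV)
for p in[(328,233),(351,229),(380,223),(408,217),(413,217),(351,245),(315,220),(390,230)]: print(p,hsv[p[1],p[0]],t[p[1],p[0]])
s=cv2.imread('pics/side0.png')[:,:,::-1];
tip,e=tri((321.4,243.7),(255.3,209.7)); print('tip',tip,e)
for v in [(255.3,209.7),(60+575/3.8,130+266/3.8),(60+462/3.8,130+238/3.8)]: print('top',onz('top',v,.125))
for v in [(321.4,243.7),(150+486/3.5,230+148/3.5),(150+416/3.5,230+216/3.5)]: print('side',onz('side',v,.125))
E
```

```text
(328, 233) [  1 190 148] [148  43  38]
(351, 229) [ 10 151  83] [83 50 34]
(380, 223) [111 166 117] [ 41  64 117]
(408, 217) [ 16 128 145] [145 111  72]
(413, 217) [ 20 104 149] [149 129  88]
(351, 245) [ 12 145 135] [135  88  58]
(315, 220) [ 11 147 142] [142  90  60]
(390, 230) [ 11 131 130] [130  87  63]
tip [0.52317405 0.03246741 0.12191326] 0.001110899798154112
top [0.52336791 0.03221273 0.125     ]
top [0.54217477 0.13122916 0.125     ]
top [0.55675549 0.19841449 0.125     ]
side [0.52126711 0.03472359 0.125     ]
side [0.54316677 0.13164884 0.125     ]
side [0.55313314 0.19027508 0.125     ]
```

```bash
python3 - <<'E'
from fit import *
from scipy.ndimage import map_coordinates
from scipy.optimize import least_squares
obs=[]
for n in('top','side'):
    im=cv2.imread(f'pics/{n}0.png')
    S=cv2.cvtColor(im,cv2.COLOR_BGR2HSV)[:,:,1].astype(float)
    tip=np.array([.5228,.033,.125]); d=np.array([.199,.98,0])
    P=proj(n,np.array([tip+d*k for k in np.r_[np.arange(.026,.085,.004)]]))
    g=proj(n,np.array([tip,tip+d*.15])); u=(g[1]-g[0])/np.linalg.norm(g[1]-g[0]); v=np.array([-u[1],u[0]])
    offs=np.arange(-7,7.01,.1); res=[]
    for p in P:
        q=p+offs[:,None]*v; pr=map_coordinates(S,[q[:,1],q[:,0]],order=1)
        b=np.median(np.r_[pr[:15],pr[-15:]]); w=np.clip(b-pr,0,None); w[w<.4*w.max()]=0
        # contiguous around max
        k=np.argmax(np.where(abs(offs)<4,w,0)); i=j=k
        while i>0 and w[i-1]>0:i-=1
        while j<len(w)-1 and w[j+1]>0:j+=1
        res.append(((offs[i]+offs[j])/2,offs[j]-offs[i])); obs.append((n,p+v*res[-1][0],v))
    print(n,np.round(res,2).tolist())
def f(x):
    r=[]
    for n in('top','side'):
        o=[q for q in obs if q[0]==n]
        d=np.array([-np.sin(x[1]),np.cos(x[1]),0])
        L=proj(n,np.array([[x[0],.033,.125]+d*0,[x[0],.033,.125]+d*.1])); 
        nn=L[1]-L[0]; nn=np.array([-nn[1],nn[0]])/np.linalg.norm(nn)
        r+=[(q[1]-L[0])@nn for q in o]
    return r
s=least_squares(f,[.523,-.2],loss='soft_l1',f_scale=.3); print(s.x,np.degrees(s.x[1])); r=np.array(f(s.x)); print(r[:15].round(2),r[15:].round(2))
# objects
im=cv2.imread('pics/top0.png')[:,:,::-1]
C={'cap':((0,165,60),(6,255,255),(305,210,50,45),.022,.058,.0537),'dark':((0,90,20),(20,255,112),(340,212,24,32),.025,.034,.057),
'blue':((100,100,40),(125,255,255),(365,205,35,40),.025,.034,.057),'pale':((12,50,125),(30,135,255),(400,205,22,28),.025,.028,.057)}
yaw=0.15*0-np.radians(0)
out={}
for it in range(3):
    for k,(lo,hi,box,r,l,z) in C.items():
        c,a,m=mask(im,lo,hi,box); x=onz('top',c,z)[:2].copy()
        for _ in range(6):
            h,A,_2=hullc('top',cyl(x,yaw,r,l,z)); x+=onz('top',c,z)[:2]-onz('top',h,z)[:2]
        out[k]=x; 
        if it==2: print(k,x.round(4),c.round(1),'area',a,A)
    v=out['pale']-out['cap']; yaw=np.arctan2(v[0],-v[1]); 
    p=np.array([out[k] for k in('cap','dark','blue','pale')]); 
print('rackyaw',np.degrees(yaw)); 
n=np.array([np.cos(yaw),np.sin(yaw)]); print('offline mm',1e3*((p-p[0])@n))
E
```

```text
top [[-0.0, 3.8], [-0.3, 6.0], [-0.1, 6.2], [-0.2, 6.2], [0.1, 6.4], [-0.05, 6.5], [0.2, 6.4], [0.1, 6.4], [0.1, 6.6], [0.05, 6.5], [-0.0, 6.6], [0.25, 6.5], [-0.05, 6.5], [0.2, 6.4], [0.1, 6.4]]
side [[0.2, 5.8], [0.2, 5.8], [0.2, 6.0], [0.2, 6.0], [0.2, 6.0], [0.2, 6.0], [0.2, 5.8], [0.3, 5.8], [0.35, 5.9], [0.45, 6.1], [0.45, 6.1], [0.45, 6.3], [0.5, 6.2], [0.5, 6.2], [0.55, 6.1]]
[ 0.5224657 -0.2140895] -12.266424905481333
[-0.01 -0.34 -0.16 -0.29 -0.01 -0.19  0.04 -0.08 -0.11 -0.18 -0.26 -0.03
 -0.36 -0.13 -0.26] [0.18 0.16 0.14 0.11 0.09 0.07 0.04 0.12 0.15 0.22 0.2  0.18 0.2  0.18
 0.21]
cap [ 0.4805 -0.1334] [328.1 232.9] area 426.0 460.4015227383934
dark [ 0.4912 -0.1893] [351.7 229.1] area 383.0 335.7874870861415
blue [ 0.5076 -0.257 ] [380.2 223.1] area 308.0 358.80086058657616
pale [ 0.5254 -0.3325] [411.8 216.6] area 183.0 332.38196201319806
rackyaw 12.715052101619941
offline mm [ 0.00000000e+00 -1.83452453e+00 -6.91000240e-01 -2.87324768e-15]
```

```bash
cat > ov.py <<'E'
from fit import *
def overlay(n,f,items,box,s,out):
    im=cv2.imread(f); x,y,w,h=box
    c=cv2.resize(im[y:y+h,x:x+w],None,fx=s,fy=s,interpolation=cv2.INTER_CUBIC)
    for P,closed in items:
        q=proj(n,P).astype(np.float32)
        if closed: q=cv2.convexHull(q)[:,0]
        q=((q-[x,y]+.5)*s*16).astype(np.int32)
        cv2.polylines(c,[q.reshape(-1,1,2)],closed,(255,255,0),1,cv2.LINE_AA,4)
    cv2.imwrite(out,c)
E
python3 - <<'E'
from ov import *
yaw=np.radians(12.7)
ax=np.array([-np.sin(yaw),np.cos(yaw)])
base=np.array([.4805,-.1334]); 
it=[(cyl(base,yaw,.022,.058,.0537),True)]
for s,l in((.0565,.034),(.1265,.034),(.201,.028)): it.append((cyl(base-ax*s,yaw,.025,l,.057),True))
# mid base and rect
mid=base-ax*.1; X=np.array([np.cos(yaw),np.sin(yaw)])
it.append((np.array([np.r_[mid+X*a*.045+ax*b*.15,.012] for a,b in((1,1),(1,-1),(-1,-1),(-1,1))]),True))
overlay('top','pics/top0.png',it,(295,190,140,75),5.5,'pics/o1.png')
overlay('side','pics/side0.png',it,(340,150,75,110),5.4,'pics/o2.png')
m=np.radians(-12); d=np.array([-np.sin(m),np.cos(m),0]); tip=np.array([.5225,.033,.125])
def ring(s,r): 
    a=np.linspace(0,2*np.pi,30); X=np.array([np.cos(m),np.sin(m),0]); return np.array([tip+d*s+r*np.cos(t)*X+np.array([0,0,r*np.sin(t)]) for t in a])
it=[(ring(0,.0035),True),(ring(.01,.007),True),(ring(.10,.015),True),(ring(.17,.03),True),(np.array([tip,tip+d*.17]),False)]
overlay('top','pics/top0.png',it,(150,160,120,70),6.5,'pics/o3.png')
overlay('side','pics/side0.png',it,(230,230,110,100),5.8,'pics/o4.png')
E
```

```text
(no output)
```

View pics/o1.png

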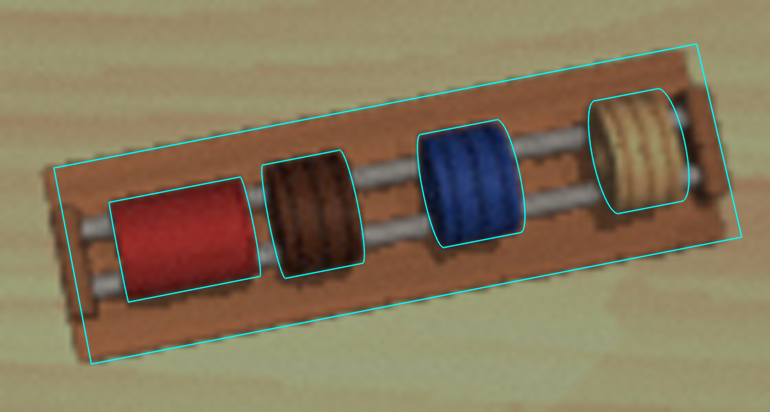

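View pics/o2.png

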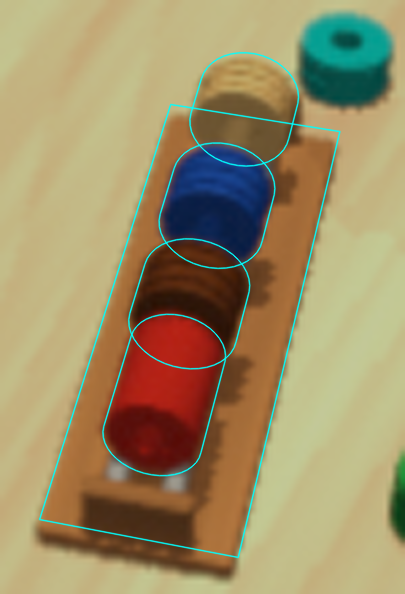

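View pics/o3.png

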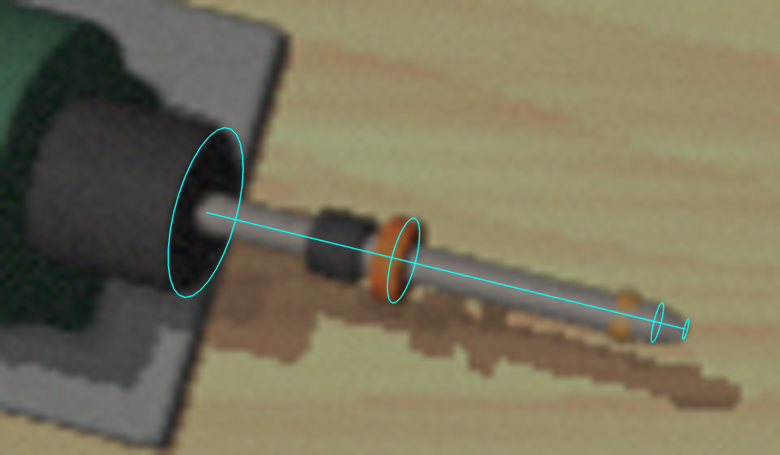

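View pics/o4.png

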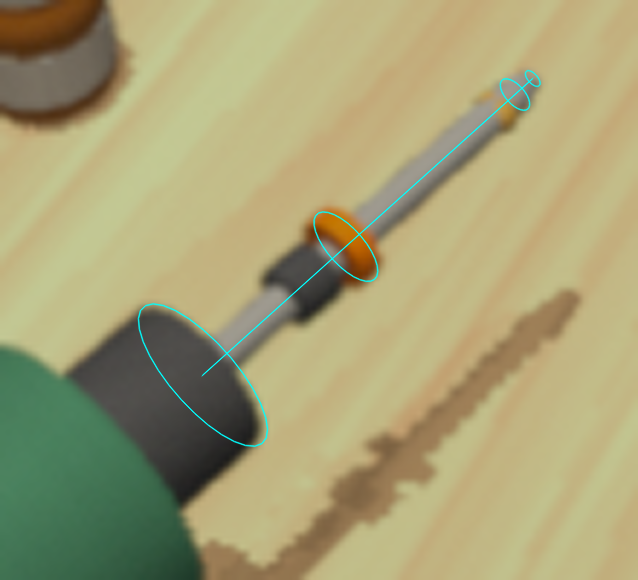

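```bash
python3 - <<'E'
from fit import *
from scipy.ndimage import map_coordinates
for n in('top','side'):
    im=cv2.imread(f'pics/{n}0.png'); S=cv2.cvtColor(im,cv2.COLOR_BGR2HSV)[:,:,1].astype(float)
    m=np.radians(-12); tip=np.array([.5225,.033,.125]); d=np.array([-np.sin(m),np.cos(m),0]); 
    ks=np.r_[np.arange(.03,.09,.003),np.arange(.135,.155,.003)]
    P=proj(n,np.array([tip+d*k for k in ks])); u=(P[-1]-P[0])/np.linalg.norm(P[-1]-P[0]); v=np.array([-u[1],u[0]])
    offs=np.arange(-7,7.01,.1);W=[]
    for p in P:
        q=p+offs[:,None]*v; pr=map_coordinates(S,[q[:,1],q[:,0]],order=1)
        b=np.percentile(pr,80); w=pr<(b+pr[abs(offs)<2].min())/2
        k=70
        i=j=k
        while i>0 and w[i-1]:i-=1
        while j<len(w)-1 and w[j+1]:j+=1
        W.append(((offs[i]+offs[j])/2,offs[j]-offs[i]))
    W=np.array(W); print(n,W.round(1).tolist())
    G=np.array([onz(n,p+v*w[0],.125) for p,w in zip(P,W)]); c=np.polyfit(G[:20,1],G[:20,0],1); c2=np.polyfit(G[:,1],G[:,0],1)
    print(n,np.degrees(np.arctan(c[0])),np.polyval(c,.033),np.degrees(np.arctan(c2[0])),np.polyval(c2,.033))
s=cv2.imread('pics/side0.png'); c=s[205:250,350:395]; c=cv2.resize(np.clip(c.astype(float)*1.8,0,255).astype(np.uint8),None,fx=10,fy=10,interpolation=cv2.INTER_NEAREST); cv2.imwrite('pics/c5.png',c)
E
```

```text
top [[-0.3, 5.8], [-0.2, 5.7], [-0.2, 6.0], [-0.3, 5.9], [-0.0, 6.0], [-0.1, 6.2], [-0.2, 6.2], [0.1, 6.1], [-0.1, 6.3], [-0.1, 6.4], [-0.1, 6.1], [-0.2, 6.1], [-0.2, 6.4], [-0.0, 6.2], [-0.2, 5.9], [-0.2, 6.2], [-0.0, 6.2], [-0.1, 6.1], [-0.2, 6.3], [-0.1, 6.2], [-0.0, 5.8], [-0.1, 5.9], [-0.1, 6.0], [-0.0, 5.8], [-0.0, 6.0], [-0.1, 6.0], [-0.0, 5.8]]
top 12.191773707274985 0.5220428476068547 12.124509089419009 0.5221093313172323
side [[0.2, 5.6], [0.2, 5.8], [0.1, 5.8], [0.2, 5.8], [0.1, 5.7], [0.1, 5.7], [0.1, 5.6], [0.1, 5.5], [0.2, 5.6], [0.2, 5.6], [0.2, 5.7], [0.3, 5.8], [0.3, 5.8], [0.2, 5.9], [0.3, 5.8], [0.2, 5.9], [0.2, 5.9], [0.2, 5.9], [0.4, 6.0], [0.4, 5.8], [0.4, 5.9], [0.5, 5.8], [0.4, 5.9], [0.4, 5.9], [0.4, 5.8], [0.3, 5.9], [0.3, 5.9]]
side 12.483334000386684 0.5225545427045607 12.296237237783025 0.522741464437489
```

View pics/c5.png

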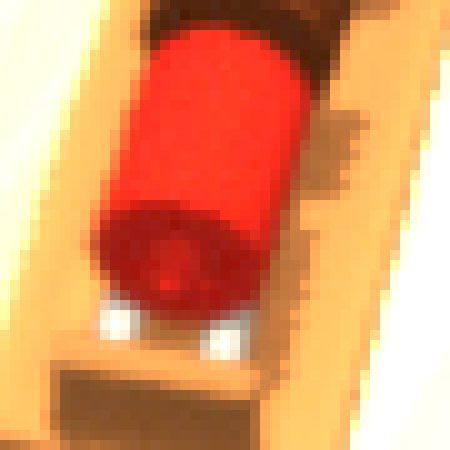

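```bash
python3 - <<'E'
import cv2,numpy as np
s=cv2.imread('pics/side0.png')
print(s[224:239,358:379,2]); print(s[176:200,370:392,0])
for nm,(x,y,w,h) in {'a':(350,205,45,45),'b':(362,170,40,40)}.items():
    c=s[y:y+h,x:x+w].astype(float).max(2); c=np.clip((c-20)*2.5,0,255).astype(np.uint8)
    cv2.imwrite(f'pics/g{nm}.png',cv2.resize(c,None,fx=10,fy=10,interpolation=cv2.INTER_CUBIC))
E
```

```text
[[166 164 153 150 156 159 161 165 169 171 172 174 174 174 171 165 159 152
  139 124 103]
 [165 157 144 136 134 121 110 110 111 111 130 156 161 165 165 163 156 147
  135 118 100]
 [164 147 128 109 100  94  92  91  92  91  96 104 109 121 144 153 151 143
  129 112 103]
 [162 141 110  95  91  89  88  89  88  87  89  90  91  94 106 129 140 137
  123 105 100]
 [152 120  95  90  89  88  88  89  91  94  93  89  88  89  92  99 118 127
  118 101 106]
 [145 112  92  89  88  89  88  96 104 107 106  97  89  86  89  90  98 111
  110  95 101]
 [155 119  93  88  88  89  91 100 107 109 109 103  91  88  88  88  91  96
   98  97 107]
 [167 132  96  88  90  91  96 102 109 110 107 102  91  87  87  88  90  91
   94  99 103]
 [170 150 114  93  89  92  98 105 116 112 105  99  91  88  88  89  89  90
   93  99 109]
 [172 166 138 101  89  92  93 103 133 120 104  97 103  96  90  90  90  89
   96 101 108]
 [172 161 128  97  89  89  91  92 100  99  93  91  95  91  90  90  88  88
   98 103 108]
 [171 159 133 113 105  95  89  89  90  91  90  89  91  89  89  88  89  85
   97 109 111]
 [169 150 143 148 142 117  97  9
[... 1768 characters left out ...]
7  69  66  67  68  68  69  69
   59  58  58  57]
 [ 66  67  66  64  66  73  77  78  81  80  75  67  67  68  68  68  69  68
   58  55  58  58]
 [ 58  48  45  44  40  40  56  65  72  76  72  75  71  68  69  68  67  66
   58  58  57  57]
 [ 30  19  16  19  16  15  22  26  30  43  53  63  66  68  67  69  68  62
   59  57  57  57]
 [ 12  12  14  14  19  16  15  14  10  17  23  41  61  67  68  66  64  55
   57  57  58  56]
 [ 14  17  15  14  17  16  16  18  15  15  15  19  40  58  66  65  53  54
   55  54  57  57]
 [ 13  13  10  12   8  12  15  15  15  18  13  14  17  34  60  57  43  38
   38  39  51  55]
 [ 12  16  19  15  13  15  12  14  16  13  14  13  15  19  39  42  37  34
   36  35  41  53]]
```

View pics/ga.png

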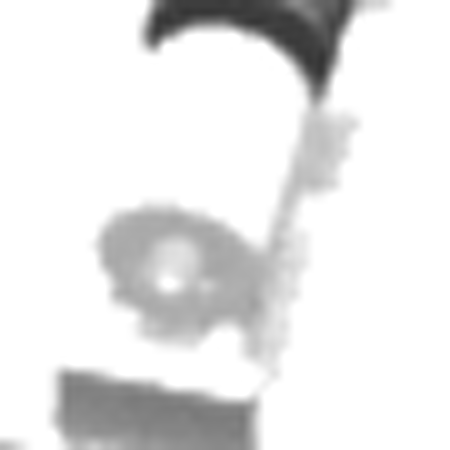

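View pics/gb.png

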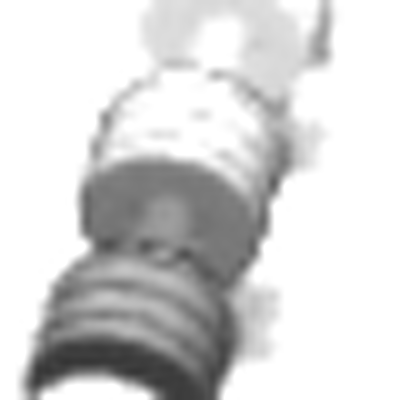

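The face at the near end of the cap, side (366,231), has a lighter disc like the visible bore of the blue wheel (378,191). So the cap's mouth seems to point toward the motor already. I'll confirm that when it is lifted.

Things that could be taken for the dark wheel:
- green, top (340,287)
- turquoise, top (344,171) and (453,226)
- blue, in the rack at top (380,223)
- mallet head, top (342,117)

I choose the brown one in the rack at top (351,229). For the pale wheel I choose the rack one at top (411,217), not the discs in the tray at (409,105) and (462,119). Crop c1 confirms both choices.

```bash
cat > go.py <<'E'
import numpy as np,sys
from plant import ctrl
def rel(P,yaw,o=None):
    o=o or ctrl.get_obs(); p=np.array(o['tool_pos']); y0=np.radians(o['orientation'][2]); d=np.array(P)-p
    x=np.array([np.cos(y0),np.sin(y0),0]); z=np.array([-np.sin(y0),np.cos(y0),0])
    t=-(yaw-o['orientation'][2]); t=(t+180)%360-180
    return np.round([d@x*1e3,-d[2]*1e3,d@z*1e3],1),round(np.radians(t),3)
if __name__=='__main__':
    a=list(map(float,sys.argv[1:5])); o=ctrl.get_obs()
    print('t',round(o['clock'],2),o['tool_pos'].round(4),o['orientation'].round(2),'F',o['force'].round(1),'M',o['moment'].round(2),'op',round(o['opening'],4)); print(rel(a[:3],a[3],o))
E
python3 go.py .493 -.1885 .15 -167.3
```

```text
t 0.1 [ 0.2878 -0.6101  0.2257] [-8.9990e+01 -9.0000e-02  1.1525e+02] F [0.2 0.2 0.2] M [ 0.03 -0.06 -0.02] op 0.0876
(array([ 293.8,   75.7, -365.5]), np.float64(-1.352))
```

```bash
python3 -m crank '[[[-1,294,-20,-365,-1.352],[-1,294,-20,-365,-1.352],[-1,294,-20,-365,-1.352],[-1,294,0,-365,-1.352],[-1,294,20,-365,-1.352],[-1,294,40,-365,-1.352],[-1,294,60,-365,-1.352],[-1,294,76,-365,-1.352],[-1,294,76,-365,-1.352],[-1,294,76,-365,-1.352]]]'; python3 go.py .493 -.1885 .038 -167.3
```

```text
clock: 1.35
tool_pos: [0.4927, -0.1889, 0.1507]
orientation: [-90.0, -0.0, -167.3]
force: [0.2, -0.4, 1.2]
opening: 0.0877
t 1.35 [ 0.4927 -0.1889  0.1507] [-8.9990e+01 -2.0000e-02 -1.6725e+02] F [ 0.2 -0.4  1.2] M [-0.04  0.1   0.04] op 0.0877
(array([ -0.4, 112.7,  -0.4]), np.float64(0.001))
```

```bash
python3 - <<'E'
from h import *
t=ctrl.snapshot('top'); crop(t,290,150,150,140,3.5,'pics/t1.png')
s=ctrl.snapshot('side'); crop(s,320,100,130,170,3.3,'pics/s1.png')
import numpy as np
a=cv2.imread('pics/t1.png');b=cv2.imread('pics/s1.png'); h=max(a.shape[0],b.shape[0]); A=np.zeros((h,a.shape[1]+b.shape[1],3),np.uint8);A[:a.shape[0],:a.shape[1]]=a;A[:b.shape[0],a.shape[1]:]=b
cv2.imwrite('pics/m1.png',cv2.resize(A,None,fx=.8,fy=.8))
E
```

```text
(no output)
```

View pics/m1.png

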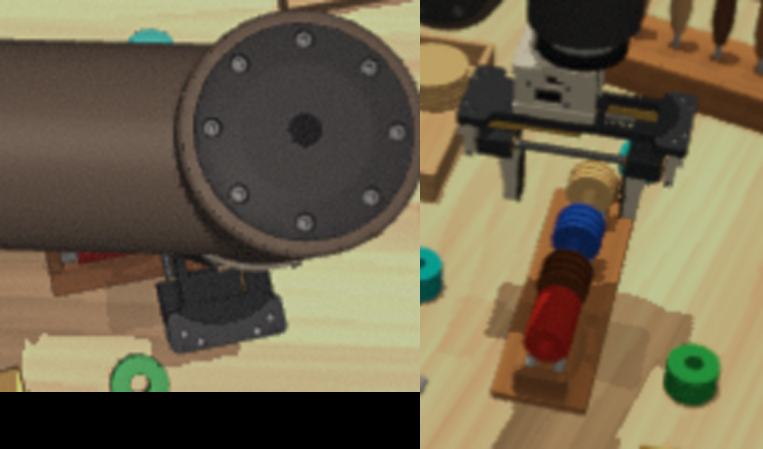

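The top view is hidden by the wrist. The side view shows the jaws straddling the rack line at roughly (570,170), so I descend and grip.

```bash
python3 -m crank '[[[-1,0,60,0,0],[-1,0,100,0,0],[-1,0,113,0,0],[-1,0,113,0,0],[1,0,113,0,0],[1,0,113,0,0],[1,0,113,0,0],[1,0,113,0,0],[1,0,113,0,0]]]'; python3 go.py .493 -.1885 .15 -167.3
```

```text
clock: 2.58
tool_pos: [0.4928, -0.1888, 0.0378]
orientation: [-90.0, 0.0, -167.3]
force: [-0.3, 0.7, 2.6]
opening: 0.0484
t 2.58 [ 0.4928 -0.1888  0.0378] [-8.9990e+01  2.0000e-02 -1.6727e+02] F [-0.3  0.7  2.6] M [ 0.21  0.34 -0.04] op 0.0484
(array([  -0.3, -112.2,   -0.2]), np.float64(0.0))
```

```bash
python3 go.py .5138 -.0061 .1058 167.8
```

```text
t 2.58 [ 0.4928 -0.1888  0.0378] [-8.9990e+01  2.0000e-02 -1.6727e+02] F [-0.3  0.7  2.6] M [ 0.21  0.34 -0.04] op 0.0484
(array([ -60.8,  -68. , -173.6]), np.float64(0.435))
```

```bash
python3 -m crank '[[[1,0,-50,0,0],[1,0,-85,0,0],[1,-20,-85,-55,0.15],[1,-40,-80,-110,0.3],[1,-61,-70,-150,0.435],[1,-61,-68,-168,0.435],[1,-61,-68,-174,0.435],[1,-61,-68,-174,0.435],[1,-61,-68,-174,0.435]]]'; python3 go.py .5138 -.0061 .1058 167.8
python3 - <<'E'
from ov import *
o=ctrl.get_obs(); s=ctrl.snapshot('side'); cv2.imwrite('pics/s2.png',s[:,:,::-1]); t=ctrl.snapshot('top'); cv2.imwrite('pics/t2.png',t[:,:,::-1])
p=o['tool_pos']; m=np.radians(-12.2); d=np.array([-np.sin(m),np.cos(m),0]); tip=np.array([.5223,.033,.125])
it=[(cyl(p[:2],m,.025,.034,p[2]+.0192),True),(np.array([tip,tip+d*.09]),False),(cyl(p[:2]+d[:2]*.017,m,.0085,.0001,p[2]+.0192),True)]
overlay('side','pics/s2.png',it,(260,160,130,110),6,'pics/o5.png')
overlay('side','pics/s2.png',[],(260,160,130,110),6,'pics/o6.png')
E
```

```text
clock: 3.7
tool_pos: [0.5138, -0.0066, 0.1058]
orientation: [-90.0, 0.0, 167.8]
force: [-0.0, 0.6, -0.2]
opening: 0.0487
t 3.7 [ 0.5138 -0.0066  0.1058] [-9.0000e+01  1.0000e-02  1.6776e+02] F [-0.   0.6 -0.2] M [ 0.01  0.08 -0.  ] op 0.0487
(array([ 0.1, -0. , -0.5]), np.float64(-0.001))
```

View pics/o5.png

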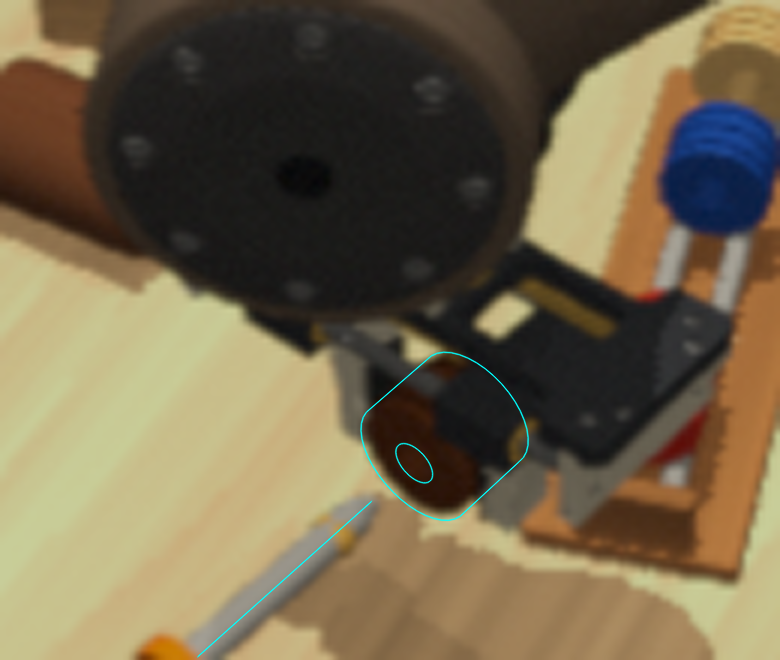

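View pics/t2.png

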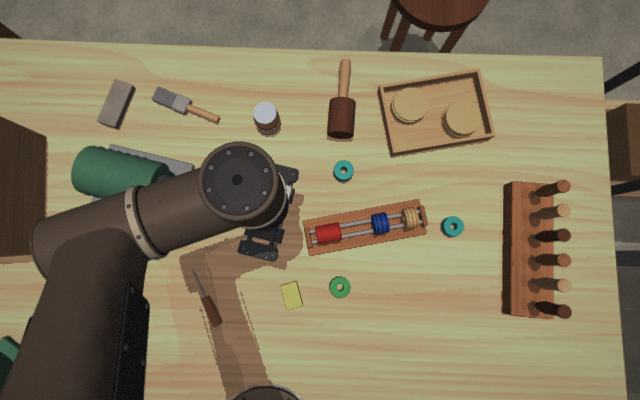

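```bash
python3 -m crank '[[[1,0,0,-15,0],[1,0,0,-25,0],[1,0,0,-31,0],[1,0,0,-36,0],[1,0,0,-36,0]]]'; python3 go.py .5138 -.0061 .1058 167.8
```

```text
clock: 4.42
tool_pos: [0.5215, 0.0299, 0.1055]
orientation: [-90.0, -0.0, 167.8]
force: [-0.5, -0.0, -1.3]
opening: 0.0486
t 4.42 [0.5215 0.0299 0.1055] [-9.0000e+01 -1.0000e-02  1.6783e+02] F [-0.5 -0.  -1.3] M [0.05 0.06 0.02] op 0.0486
(array([-0.1, -0.3, 36.8]), np.float64(0.001))
```

```bash
python3 -m crank '[[[1,2.5,0,0,0],[1,2.5,0,0,0]]]'|grep -E "pos|force";python3 -m crank '[[[1,-5,0,0,0],[1,-5,0,0,0]]]'|grep -E "pos|force";python3 -m crank '[[[1,2.5,2.5,0,0],[1,2.5,2.5,0,0]]]'|grep -E "pos|force";python3 -m crank '[[[1,0,-5,0,0],[1,0,-5,0,0]]]'|grep -E "pos|force"
```

```text
tool_pos: [0.5192, 0.03, 0.1058]
force: [2.1, 0.2, -1.5]
tool_pos: [0.5223, 0.0288, 0.1051]
force: [-6.1, 3.6, 3.7]
tool_pos: [0.5217, 0.0292, 0.1042]
force: [-4.6, -0.4, 10.0]
tool_pos: [0.5212, 0.0293, 0.1078]
force: [-1.2, -0.0, -1.0]
```

```bash
python3 -m crank '[[[1,0.6,1.6,0,0],[1,0.6,1.6,-6,0],[1,0.6,1.6,-10,0],[1,0.6,1.6,-14,0],[1,0.6,1.6,-14,0]]]'; python3 go.py .5207 .0295 .1062 167.8
```

```text
clock: 6.05
tool_pos: [0.5241, 0.044, 0.1064]
orientation: [-90.0, 0.0, 167.8]
force: [0.1, 0.6, -1.0]
opening: 0.0484
t 6.05 [0.5241 0.044  0.1064] [-9.0050e+01  1.0000e-02  1.6781e+02] F [ 0.1  0.6 -1. ] M [ 0.36  0.08 -0.03] op 0.0484
(array([ 0.2,  0.2, 14.9]), np.float64(0.0))
```

```bash
python3 -m crank '[[[1,0,0,-4,0],[1,0,0,-8,0],[1,0,0,-8,0]]]'; python3 go.py .5207 .0295 .1062 167.8
python3 - <<'E'
from ov import *
s=ctrl.snapshot('side'); cv2.imwrite('pics/s3.png',s[:,:,::-1]); 
overlay('side','pics/s3.png',[],(220,170,130,110),6,'pics/o6.png')
E
```

```text
clock: 6.42
tool_pos: [0.5258, 0.0518, 0.1064]
orientation: [-90.1, 0.0, 167.8]
force: [0.5, 1.8, -1.6]
opening: 0.0485
t 6.42 [0.5258 0.0518 0.1064] [-9.005e+01  2.000e-02  1.678e+02] F [ 0.5  1.8 -1.6] M [0.3 0.1 0. ] op 0.0485
(array([ 0.2,  0.2, 22.9]), np.float64(0.0))
```

View pics/o6.png

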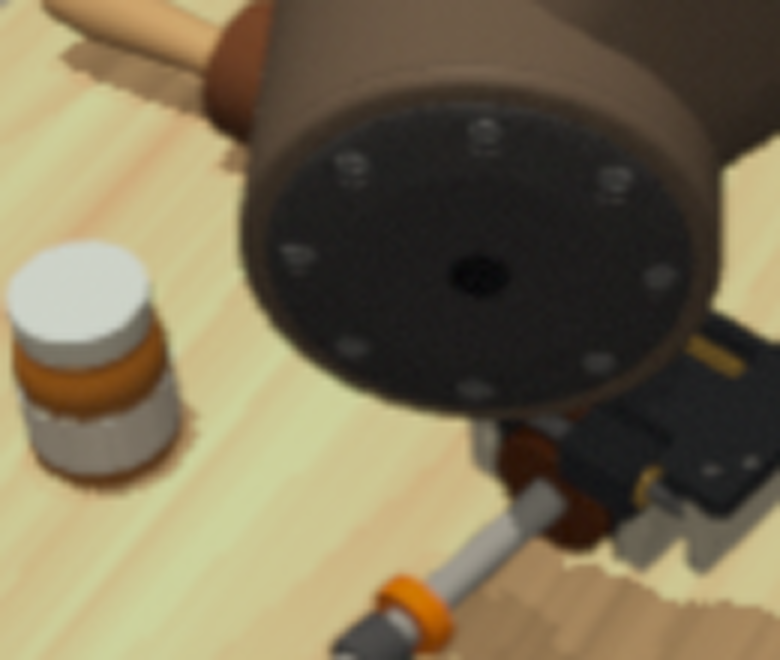

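The wheel is threaded at side (312,254) in the full image. I push on toward the collar.

```bash
python3 -m crank '[[[1,0,0,-8,0],[1,0,0,-16,0],[1,0,0,-24,0],[1,0,0,-32,0],[1,0,0,-40,0],[1,0,0,-44,0],[1,0,0,-44,0]]]'; python3 go.py .5207 .0295 .1062 167.8
```

```text
clock: 7.35
tool_pos: [0.5348, 0.0945, 0.1064]
orientation: [-90.0, -0.0, 167.8]
force: [-0.0, 0.2, -1.1]
opening: 0.0489
t 7.35 [0.5348 0.0945 0.1064] [-90.    -0.   167.82] F [-0.   0.2 -1.1] M [ 0.01  0.05 -0.05] op 0.0489
(array([ 0.1,  0.2, 66.5]), np.float64(0.0))
```

```bash
python3 -m crank '[[[1,0,0,-7,0],[1,0,0,-14,0],[1,0,0,-14,0]]]'|grep -E "pos|force";for i in 1 2; do python3 - <<'E'
from h import *
if 1:
    for _ in range(1):
        s=ctrl.snapshot('side'); o=ctrl.get_obs(); print(o['force'].round(2))
E
done; python3 -c "
import cv2
from h import *
" ; python3 - <<'E'
from ov import *
s=ctrl.snapshot('side'); cv2.imwrite('pics/s4.png',s[:,:,::-1]); overlay('side','pics/s4.png',[],(220,200,130,110),6,'pics/o7.png')
E
```

```text
tool_pos: [0.538, 0.1083, 0.1064]
force: [0.1, 0.1, -0.3]
[-0.35 -0.58 -1.05]
[ 0.29  0.13 -0.65]
```

View pics/o7.png

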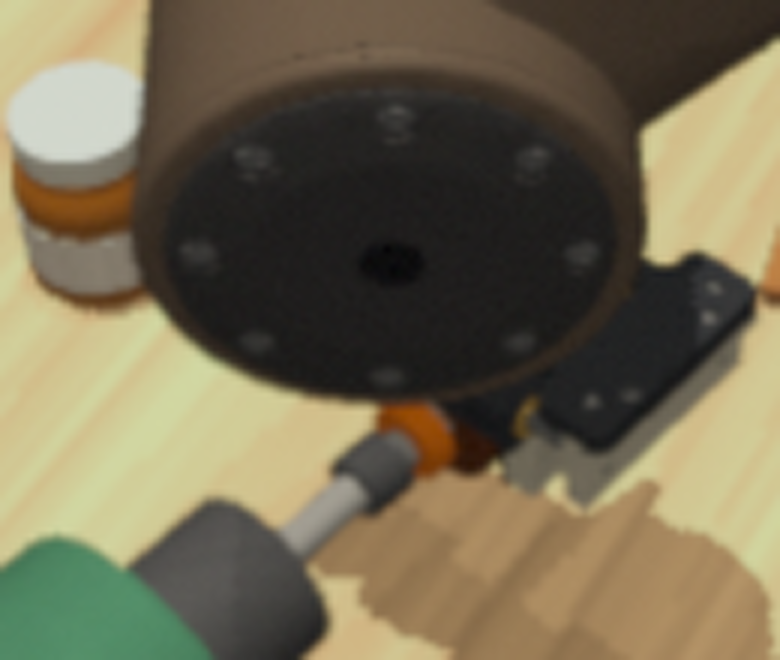

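```bash
for i in 1; do python3 -m crank '[[[1,0,0,-1.5,0],[1,0,0,-1.5,0]]]'|grep -E "pos|force";python3 -m crank '[[[1,0,0,-1.5,0],[1,0,0,-1.5,0]]]'|grep -E "pos|force";python3 -m crank '[[[1,0,0,-1.5,0],[1,0,0,-1.5,0]]]'|grep -E "pos|force"; done
```

```text
tool_pos: [0.5381, 0.1093, 0.1065]
force: [0.1, 0.1, -1.0]
tool_pos: [0.5385, 0.1109, 0.1065]
force: [-0.3, -0.0, -0.3]
tool_pos: [0.5387, 0.1121, 0.1065]
force: [-0.1, -0.7, 0.1]
```

```bash
for i in 1; do python3 -m crank '[[[1,0,0,-1.5,0],[1,0,0,-1.5,0]]]'|grep -E "pos|force";python3 -m crank '[[[1,0,0,-1.5,0],[1,0,0,-1.5,0]]]'|grep -E "pos|force"; done
```

```text
tool_pos: [0.5389, 0.1136, 0.1064]
force: [0.3, -2.2, 0.4]
tool_pos: [0.5393, 0.115, 0.1064]
force: [0.2, -3.4, -0.6]
```

```bash
python3 -m crank '[[[1,0,0,3,0],[1,0,0,3,0],[-1,0,0,3,0],[-1,0,0,3,0],[-1,0,0,3,0],[-1,0,-60,3,0],[-1,0,-110,3,0],[-1,0,-110,3,0]]]'; python3 go.py .5247 -.3295 .15 -167.3
python3 - <<'E'
from ov import *
s=ctrl.snapshot('side'); cv2.imwrite('pics/s5.png',s[:,:,::-1]); overlay('side','pics/s5.png',[],(220,200,130,110),6,'pics/o8.png')
E
```

```text
clock: 10.12
tool_pos: [0.5411, 0.1133, 0.2212]
orientation: [-90.3, 0.4, 167.8]
force: [-0.7, 0.3, -1.1]
opening: 0.0878
t 10.12 [0.5411 0.1133 0.2212] [-90.29   0.39 167.83] F [-0.7  0.3 -1.1] M [ 0.06  0.09 -0.  ] op 0.0878
(array([-77.3,  71.2, 436.3]), np.float64(-0.434))
```

View pics/o8.png

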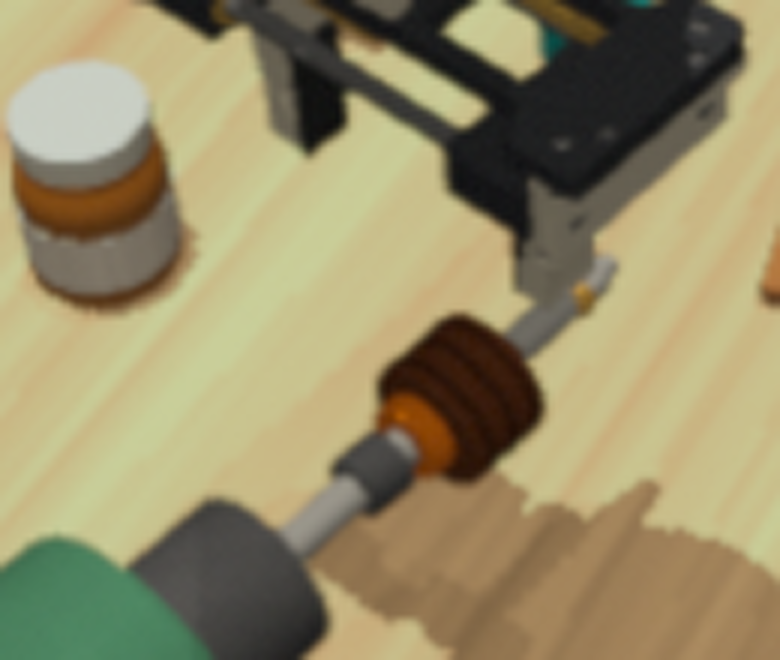

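The dark wheel sits on the rod against the collar, at side (297,266). Next is the pale wheel.

```bash
python3 -m crank '[[[-1,-10,0,60,-0.1],[-1,-20,0,120,-0.2],[-1,-30,10,180,-0.3],[-1,-45,20,240,-0.434],[-1,-55,40,300,-0.434],[-1,-65,60,360,-0.434],[-1,-77,71,420,-0.434],[-1,-77,71,436,-0.434],[-1,-77,71,436,-0.434],[-1,-77,71,436,-0.434]]]'; python3 go.py .5247 -.3295 .038 -167.3
python3 - <<'E'
from ov import *
s=ctrl.snapshot('side'); cv2.imwrite('pics/s6.png',s[:,:,::-1]); overlay('side','pics/s6.png',[],(330,110,100,100),6,'pics/o9.png')
E
```

```text
clock: 11.42
tool_pos: [0.5218, -0.3293, 0.1453]
orientation: [-90.0, -0.0, -167.3]
force: [1.1, 0.2, -0.1]
opening: 0.0876
t 11.43 [ 0.5218 -0.3293  0.1453] [-9.0020e+01 -1.0000e-02 -1.6731e+02] F [ 1.1  0.2 -0.1] M [0.05 0.07 0.01] op 0.0876
(array([ -2.8, 107.3,   0.8]), np.float64(-0.0))
```

View pics/o9.png

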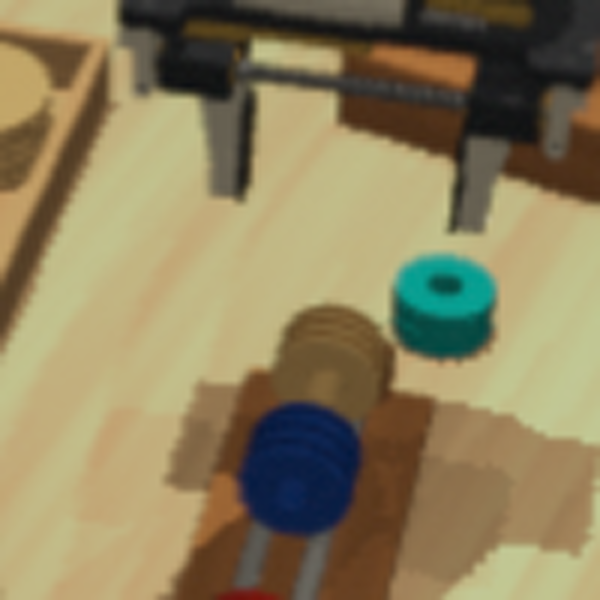

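```bash
python3 -m crank '[[[-1,-2.8,55,0.8,0],[-1,-2.8,95,0.8,0],[-1,-2.8,107,0.8,0],[-1,-2.8,107,0.8,0],[1,-2.8,107,0.8,0],[1,-2.8,107,0.8,0],[1,-2.8,107,0.8,0],[1,-2.8,107,0.8,0],[1,-2.8,107,0.8,0]]]'; python3 go.py .5122 -.0100 .1062 167.8
```

```text
clock: 12.6
tool_pos: [0.5246, -0.3305, 0.0388]
orientation: [-90.0, -0.0, -167.3]
force: [-1.1, -0.0, 2.7]
opening: 0.0484
t 12.6 [ 0.5246 -0.3305  0.0388] [ -89.99   -0.   -167.34] F [-1.1 -0.   2.7] M [0.12 0.47 0.06] op 0.0484
(array([ -58.1,  -67.4, -315.4]), np.float64(0.434))
```

```bash
python3 -m crank '[[[1,0,-50,0,0],[1,0,-90,0,0],[1,-10,-90,-60,0.1],[1,-20,-90,-120,0.2],[1,-35,-90,-180,0.3],[1,-50,-80,-240,0.434],[1,-58,-72,-290,0.434],[1,-58,-66.5,-315,0.434],[1,-58,-66.5,-315,0.434],[1,-58,-66.5,-315,0.434]]]'; python3 go.py .5122 -.0100 .1072 167.8
python3 - <<'E'
from ov import *
s=ctrl.snapshot('side'); cv2.imwrite('pics/s7.png',s[:,:,::-1]); overlay('side','pics/s7.png',[],(260,170,130,110),6,'pics/o10.png')
E
```

```text
clock: 13.85
tool_pos: [0.5124, -0.0105, 0.105]
orientation: [-90.0, 0.0, 167.8]
force: [0.1, 0.3, -0.9]
opening: 0.0487
t 13.85 [ 0.5124 -0.0105  0.105 ] [-90.     0.   167.82] F [ 0.1  0.3 -0.9] M [-0.02  0.08  0.02] op 0.0487
(array([ 0.3, -2.2, -0.4]), np.float64(0.0))
```

View pics/o10.png

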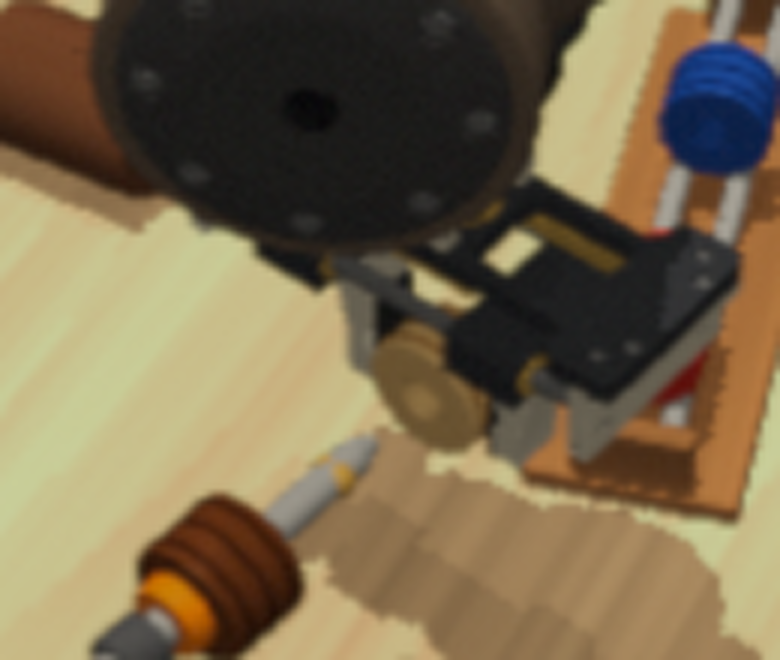

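```bash
python3 -m crank '[[[1,0.3,-2,0,0],[1,0.3,-2,-15,0],[1,0.3,-2,-25,0],[1,0.3,-2,-35,0],[1,0.3,-2,-44,0],[1,0.3,-2,-44,0]]]'; python3 go.py .5207 .0295 .1072 167.8
```

```text
clock: 14.65
tool_pos: [0.5214, 0.0335, 0.1069]
orientation: [-90.0, -0.0, 167.9]
force: [0.9, -0.6, -0.3]
opening: 0.0488
t 14.65 [0.5214 0.0335 0.1069] [-90.    -0.   167.86] F [ 0.9 -0.6 -0.3] M [ 0.05  0.09 -0.02] op 0.0488
(array([-0.1, -0.3,  4.1]), np.float64(0.001))
```

```bash
python3 -m crank '[[[1,0,0,-4,0],[1,0,0,-8,0]]]' | grep -E "pos|force"; python3 -m crank '[[[1,0,0,-4,0],[1,0,0,-8,0]]]' | grep -E "pos|force";python3 -m crank '[[[1,0,0,-8,0],[1,0,0,-16,0],[1,0,0,-16,0]]]' ;python3 -m crank '[[[1,0,0,-7,0],[1,0,0,-13,0],[1,0,0,-13,0]]]'
```

```text
tool_pos: [0.5229, 0.0399, 0.107]
force: [1.6, -5.3, -0.3]
tool_pos: [0.5247, 0.0482, 0.107]
force: [2.4, -4.8, -1.3]
clock: 15.52
tool_pos: [0.5285, 0.0652, 0.107]
orientation: [-90.1, 0.0, 167.8]
force: [1.6, 1.5, -1.1]
opening: 0.0487
clock: 15.9
tool_pos: [0.5307, 0.0772, 0.1069]
orientation: [-90.0, -0.0, 167.8]
force: [0.2, 0.1, -0.2]
opening: 0.0488
```

```bash
python3 -m crank '[[[-1,0,0,0,0],[-1,0,0,0,0],[-1,0,0,0,0],[-1,0,-60,0,0],[-1,0,-100,0,0],[-1,0,-100,0,0]]]'; python3 go.py .4808 -.1340 .13 -167.3
python3 - <<'E'
from ov import *
s=ctrl.snapshot('side'); cv2.imwrite('pics/s8.png',s[:,:,::-1]); overlay('side','pics/s8.png',[],(250,180,130,110),6,'pics/o11.png')
E
```

```text
clock: 16.65
tool_pos: [0.5327, 0.0774, 0.2107]
orientation: [-90.2, 0.3, 167.8]
force: [-0.7, 0.1, -1.1]
opening: 0.0874
t 16.65 [0.5327 0.0774 0.2107] [-90.22   0.32 167.81] F [-0.7  0.1 -1.1] M [ 0.06  0.07 -0.03] op 0.0874
(array([  6.1,  80.7, 217.5]), np.float64(-0.434))
```

View pics/o11.png

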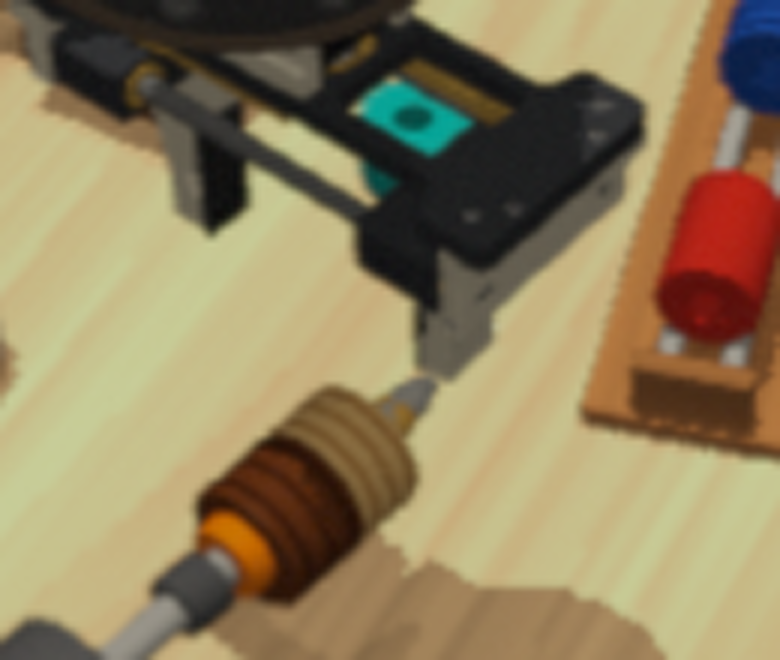

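Both wheels are on the rod, dark at side (297,266) and pale at (308,257), and the balls are free. Now the cap.

```bash
python3 -m crank '[[[-1,2,0,55,-0.15],[-1,4,0,110,-0.3],[-1,6,20,160,-0.434],[-1,6,50,205,-0.434],[-1,6,80,217,-0.434],[-1,6,80,217,-0.434],[-1,6,80,217,-0.434]]]'; python3 go.py .4808 -.1340 .0347 -167.3
python3 - <<'E'
from ov import *
s=ctrl.snapshot('side'); cv2.imwrite('pics/s9.png',s[:,:,::-1]); overlay('side','pics/s9.png',[],(310,150,120,110),6,'pics/o12.png')
E
```

```text
clock: 17.58
tool_pos: [0.4794, -0.1339, 0.1273]
orientation: [-90.0, -0.0, -167.3]
force: [0.8, -0.6, -0.1]
opening: 0.0874
t 17.57 [ 0.4794 -0.1339  0.1273] [-8.9980e+01 -2.0000e-02 -1.6732e+02] F [ 0.8 -0.6 -0.1] M [ 0.04  0.03 -0.01] op 0.0874
(array([-1.3, 92.6,  0.4]), np.float64(-0.0))
```

View pics/o12.png

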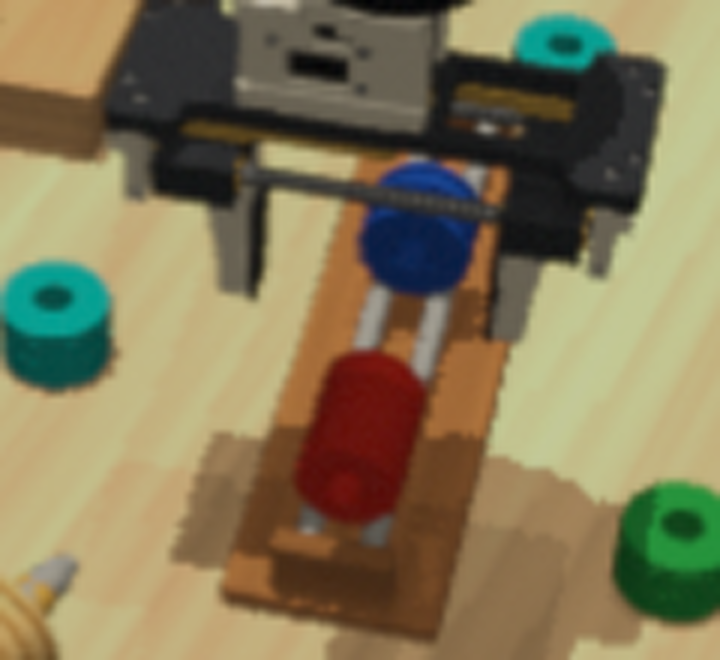

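```bash
python3 -m crank '[[[-1,-1.3,50,0.4,0],[-1,-1.3,85,0.4,0],[-1,-1.3,92.5,0.4,0],[-1,-1.3,92.5,0.4,0],[1,-1.3,92.5,0.4,0],[1,-1.3,92.5,0.4,0],[1,-1.3,92.5,0.4,0],[1,-1.3,92.5,0.4,0],[1,-1.3,92.5,0.4,0]]]'; python3 go.py .5073 -.033 .1062 167.8
```

```text
clock: 18.75
tool_pos: [0.4804, -0.1342, 0.0345]
orientation: [-90.0, 0.0, -167.3]
force: [2.2, 0.5, -0.0]
opening: 0.0432
t 18.75 [ 0.4804 -0.1342  0.0345] [-9.0000e+01  1.0000e-02 -1.6734e+02] F [ 2.2  0.5 -0. ] M [ 0.33 -0.41 -0.06] op 0.0432
(array([-48.4, -71.7, -92.9]), np.float64(0.434))
```

```bash
python3 -m crank '[[[1,0,-50,0,0],[1,0,-90,0,0],[1,-20,-90,-30,0.15],[1,-35,-85,-65,0.3],[1,-48,-75,-93,0.434],[1,-48.4,-71.7,-93,0.434],[1,-48.4,-71.7,-93,0.434],[1,-48.4,-71.7,-93,0.434]]]'; python3 go.py .5073 -.033 .1062 167.8
python3 - <<'E'
from ov import *
s=ctrl.snapshot('side'); cv2.imwrite('pics/s10.png',s[:,:,::-1]); overlay('side','pics/s10.png',[],(290,170,100,100),7.5,'pics/o13.png')
im=s[200:250,315:365].astype(float); im=np.clip(im*2.2,0,255).astype(np.uint8); cv2.imwrite('pics/o14.png',cv2.resize(im[:,:,::-1],None,fx=10,fy=10,interpolation=cv2.INTER_CUBIC))
E
```

```text
clock: 19.75
tool_pos: [0.5071, -0.0334, 0.1063]
orientation: [-90.0, -0.0, 167.8]
force: [1.5, 0.1, -0.2]
opening: 0.0422
t 19.75 [ 0.5071 -0.0334  0.1063] [-90.   -0.  167.8] F [ 1.5  0.1 -0.2] M [-0.01  0.1  -0.05] op 0.0422
(array([-0.1,  0.1, -0.5]), np.float64(-0.0))
```

View pics/o13.png

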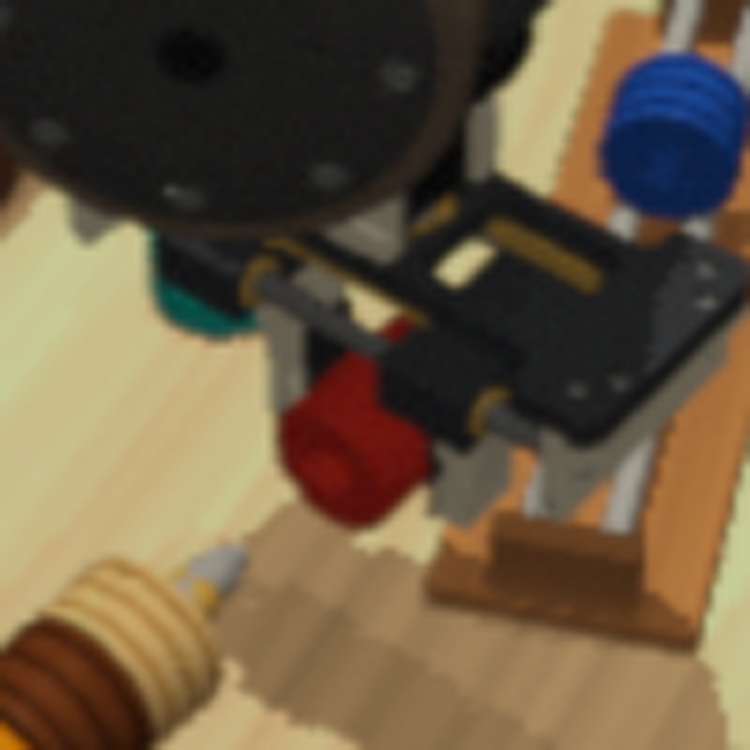

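View pics/o14.png

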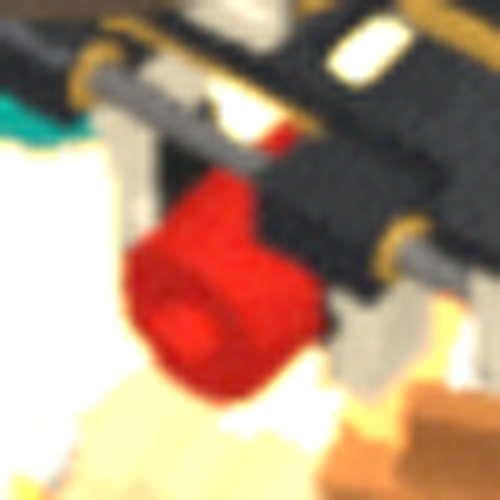

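The end face at side (333,232) has the same lighter disc as the pale wheel's bore, which points to the mouth. Threading will prove it, because a closed end would stop at the tip.

```bash
python3 -m crank '[[[1,0,0,-18,0],[1,0,0,-32,0],[1,0,0,-38,0],[1,0,0,-42,0],[1,0,0,-42,0]]]'|grep -E "pos|force"; python3 -m crank '[[[1,0,0,-3,0],[1,0,0,-6,0],[1,0,0,-6,0]]]'|grep -E "pos|force"
```

```text
tool_pos: [0.5161, 0.0085, 0.1061]
force: [-0.6, 0.4, -0.2]
tool_pos: [0.5174, 0.0142, 0.1062]
force: [0.2, 0.4, -0.2]
```

```bash
python3 go.py .5207 .0295 .1062 167.8; python3 -m crank '[[[1,0,0,-3,0],[1,0,0,-6,0],[1,0,0,-6,0]]]'|grep -E "pos|force"; python3 -c "
from ov import *
s=ctrl.snapshot('side'); cv2.imwrite('pics/s11.png',s[:,:,::-1]); overlay('side','pics/s11.png',[],(260,190,100,100),7,'pics/o15.png')"
```

```text
t 20.8 [0.5174 0.0142 0.1062] [-90.    0.  167.8] F [ 0.2  0.4 -0.2] M [0.04 0.12 0.01] op 0.0426
(array([  0.1,  -0. , -15.7]), np.float64(0.0))
tool_pos: [0.5187, 0.0202, 0.1062]
force: [0.1, 0.1, -0.8]
```

View pics/o15.png

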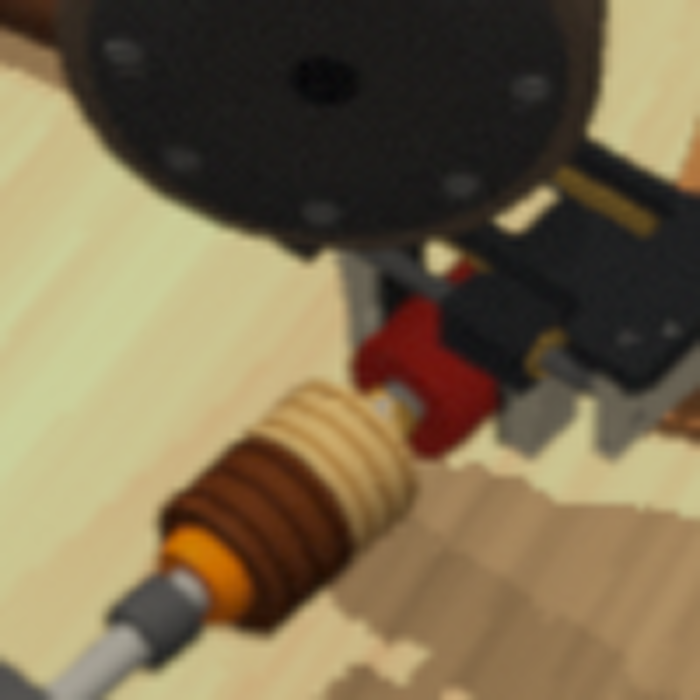

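The cap's mouth has swallowed the tip at side (317,247), so the open end is leading. Next come the balls, in small steps.

```bash
python3 -m crank '[[[1,0,0,-2,0],[1,0,0,-4,0]]]'|grep -E "pos|force|open"; python3 -m crank '[[[1,0,0,-2,0],[1,0,0,-2,0]]]'|grep -E "pos|force|open";python3 -m crank '[[[1,0,0,-2,0],[1,0,0,-2,0]]]'|grep -E "pos|force|open"
```

```text
tool_pos: [0.5196, 0.0238, 0.1062]
force: [0.8, -2.8, -0.3]
opening: 0.0425
tool_pos: [0.52, 0.0258, 0.1061]
force: [1.6, -1.2, -2.0]
opening: 0.0423
tool_pos: [0.5204, 0.028, 0.1061]
force: [0.6, -2.0, -1.6]
opening: 0.0424
```

```bash
for k in 1; do python3 -m crank '[[[1,0,0,-2,0],[1,0,0,-2,0]]]'|grep -E "pos|force"; python3 -m crank '[[[1,0,0,-2,0],[1,0,0,-2,0]]]'|grep -E "pos|force";python3 -m crank '[[[1,0,0,-2,0],[1,0,0,-2,0]]]'|grep -E "pos|force"; python3 -m crank '[[[1,0,0,-2,0],[1,0,0,-2,0]]]'|grep -E "pos|force"; done
```

```text
tool_pos: [0.5208, 0.0299, 0.1062]
force: [1.6, -1.8, -0.7]
tool_pos: [0.5213, 0.0319, 0.1061]
force: [0.5, -1.5, -1.5]
tool_pos: [0.5217, 0.034, 0.1062]
force: [1.2, -1.1, -0.8]
tool_pos: [0.5221, 0.0359, 0.1061]
force: [0.8, -2.1, -1.0]
```

```bash
for k in 1; do python3 -m crank '[[[1,0,0,-1,0],[1,0,0,-1,0]]]'|grep -E "pos|force"; python3 -m crank '[[[1,0,0,-1,0],[1,0,0,-1,0]]]'|grep -E "pos|force";python3 -m crank '[[[1,0,0,-1,0],[1,0,0,-1,0]]]'|grep -E "pos|force"; python3 -m crank '[[[1,0,0,-1,0],[1,0,0,-1,0]]]'|grep -E "pos|force"; done;  python3 -c "
from ov import *
s=ctrl.snapshot('side'); print(ctrl.get_obs()['force']); cv2.imwrite('pics/s12.png',s[:,:,::-1]); overlay('side','pics/s12.png',[],(260,190,100,100),7,'pics/o16.png')"
```

```text
tool_pos: [0.5222, 0.0366, 0.1062]
force: [1.7, -3.0, -0.8]
tool_pos: [0.5225, 0.0376, 0.1061]
force: [1.4, -2.9, -1.5]
tool_pos: [0.5226, 0.0384, 0.1062]
force: [0.7, -3.4, -1.0]
tool_pos: [0.5228, 0.0393, 0.1062]
force: [1.1, -5.0, -0.4]
[ 2.22634078 -4.5745669  -0.63630863]
```

View pics/o16.png

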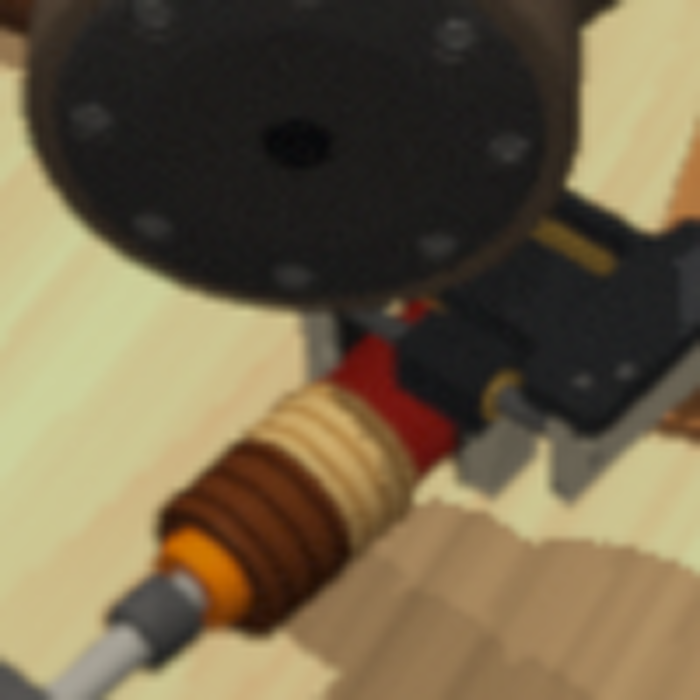

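```bash
cat > reg.py <<'E'
from h import *
import sys
def shift(a,b,box):
    x,y,w,h=box; A=cv2.imread(a); B=cv2.imread(b); best=[]
    A=cv2.cvtColor(A,cv2.COLOR_BGR2GRAY).astype(np.float32);B=cv2.cvtColor(B,cv2.COLOR_BGR2GRAY).astype(np.float32)
    W=np.eye(2,3,dtype=np.float32)
    cc,W=cv2.findTransformECC(A[y:y+h,x:x+w],B[y:y+h,x:x+w],W,cv2.MOTION_TRANSLATION,(3,100,1e-5),None,3)
    return W[:,2].round(2),round(cc,3)
u=proj('side',np.array([[.5223,.033,.125],[.5223+.02113,.033+.09774,.125]])); print('100mm=',u[1]-u[0])
def run(a,b):
    print(a,b,'collar',shift(a,b,(278,262,20,20)),'dark',shift(a,b,(283,252,24,26)),'pale',shift(a,b,(296,244,22,24)),'nose(ref)',shift(a,b,(250,290,25,25)))
if __name__=='__main__':
    run('pics/s8.png','pics/s11.png'); run('pics/s11.png','pics/s12.png'); run('pics/s5.png','pics/s8.png')
E
python3 reg.py
```

```text
100mm= [-32.37731089  28.93037666]
pics/s8.png pics/s11.png collar (array([-0.17, -0.45], dtype=float32), 0.926) dark (array([-0.57,  0.22], dtype=float32), 0.968) pale (array([0.45, 2.  ], dtype=float32), 0.774) nose(ref) (array([-0.1 ,  0.06], dtype=float32), 0.996)
pics/s11.png pics/s12.png collar (array([-0.06,  0.29], dtype=float32), 0.975) dark (array([-0.16,  0.48], dtype=float32), 0.961) pale (array([-1.45,  0.73], dtype=float32), 0.898) nose(ref) (array([-0.01,  0.01], dtype=float32), 1.0)
pics/s5.png pics/s8.png collar (array([-0.13, -0.28], dtype=float32), 0.93) dark (array([ 0.64, -0.34], dtype=float32), 0.887) pale (array([3.83, 3.42], dtype=float32), 0.742) nose(ref) (array([-0.02,  0.05], dtype=float32), 0.969)
```

The cap is now up against the pale wheel at side (315,250), and the force has risen from about 2 N to 5 N. The collar has hardly shifted in the picture yet, so I go on gently.

```bash
for k in 1; do python3 -m crank '[[[1,0,0,-0.8,0],[1,0,0,-0.8,0]]]'|grep -E "pos|force"; python3 -m crank '[[[1,0,0,-0.8,0],[1,0,0,-0.8,0]]]'|grep -E "pos|force"; done;  python3 -c "
from ov import *
s=ctrl.snapshot('side'); print(ctrl.get_obs()['force']); cv2.imwrite('pics/s13.png',s[:,:,::-1])
from reg import run
run('pics/s12.png','pics/s13.png'); run('pics/s11.png','pics/s13.png')"
```

```text
tool_pos: [0.523, 0.04, 0.1061]
force: [1.2, -4.5, -1.1]
tool_pos: [0.5231, 0.0407, 0.1061]
force: [0.7, -5.5, -1.0]
[ 1.36382405 -5.758577   -0.34635516]
100mm= [-32.37731089  28.93037666]
pics/s12.png pics/s13.png collar (array([-0.2,  0.3], dtype=float32), 0.955) dark (array([-0.4 ,  0.44], dtype=float32), 0.961) pale (array([-0.46,  0.39], dtype=float32), 0.963) nose(ref) (array([ 0.  , -0.01], dtype=float32), 1.0)
pics/s11.png pics/s13.png collar (array([-0.32,  0.61], dtype=float32), 0.951) dark (array([-0.67,  0.88], dtype=float32), 0.984) pale (array([-1.56,  1.55], dtype=float32), 0.918) nose(ref) (array([-0., -0.], dtype=float32), 1.0)
```

```bash
python3 -m crank '[[[-1,0,0,0,0],[-1,0,0,0,0],[-1,0,0,0,0],[-1,0,0,0,0]]]'|grep -E "pos|force|open"; python3 -c "
from ov import *
s=ctrl.snapshot('side'); cv2.imwrite('pics/s14.png',s[:,:,::-1])
from reg import run
run('pics/s13.png','pics/s14.png'); run('pics/s11.png','pics/s14.png'); overlay('side','pics/s14.png',[],(260,190,100,100),7,'pics/o17.png')"
```

```text
tool_pos: [0.5233, 0.0412, 0.1062]
force: [0.5, 0.3, 0.2]
opening: 0.0773
100mm= [-32.37731089  28.93037666]
pics/s13.png pics/s14.png collar (array([ 0.02, -0.01], dtype=float32), 1.0) dark (array([ 0.05, -0.02], dtype=float32), 0.999) pale (array([-0.24, -0.22], dtype=float32), 0.981) nose(ref) (array([-0., -0.], dtype=float32), 1.0)
pics/s11.png pics/s14.png collar (array([-0.33,  0.59], dtype=float32), 0.958) dark (array([-0.63,  0.85], dtype=float32), 0.985) pale (array([-1.45,  1.58], dtype=float32), 0.913) nose(ref) (array([-0.01, -0.  ], dtype=float32), 1.0)
```

View pics/o17.png

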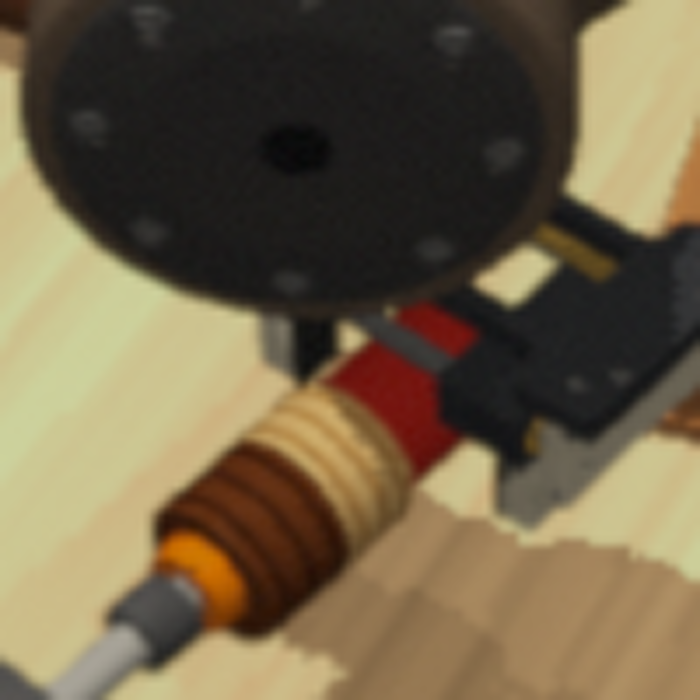

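After release the stack stayed put, with a shift of 0.05 px or less at the collar and dark wheel. I lift off and inspect.

```bash
python3 -m crank '[[[-1,0,0,0,0],[-1,0,0,0,0],[-1,0,-50,0,0],[-1,0,-110,0,0],[-1,0,-110,60,0],[-1,0,-110,120,0],[-1,0,-110,180,0],[-1,0,-110,240,0],[-1,0,-110,290,0],[-1,0,-110,290,0]]]'; python3 -c "
from ov import *
s=ctrl.snapshot('side'); cv2.imwrite('pics/s15.png',s[:,:,::-1]); t=ctrl.snapshot('top'); cv2.imwrite('pics/t15.png',t[:,:,::-1])
from reg import run
run('pics/s14.png','pics/s15.png')
overlay('side','pics/s15.png',[],(260,190,100,100),7,'pics/o18.png'); overlay('top','pics/t15.png',[],(150,160,130,80),6,'pics/o19.png')"
```

```text
clock: 26.38
tool_pos: [0.4608, -0.2451, 0.2159]
orientation: [-90.0, -0.0, 167.5]
force: [0.1, 0.6, 0.3]
opening: 0.0876
100mm= [-32.37731089  28.93037666]
pics/s14.png pics/s15.png collar (array([-0.03,  0.02], dtype=float32), 0.998) dark (array([-0.29, -0.17], dtype=float32), 0.968) pale (array([ 0.35, -0.58], dtype=float32), 0.956) nose(ref) (array([0., 0.], dtype=float32), 1.0)
```

View pics/o18.png

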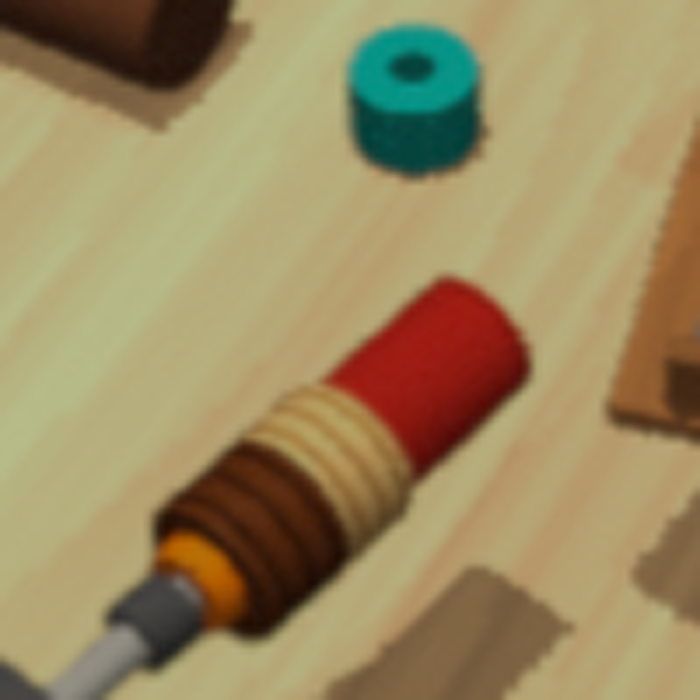

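View pics/o19.png

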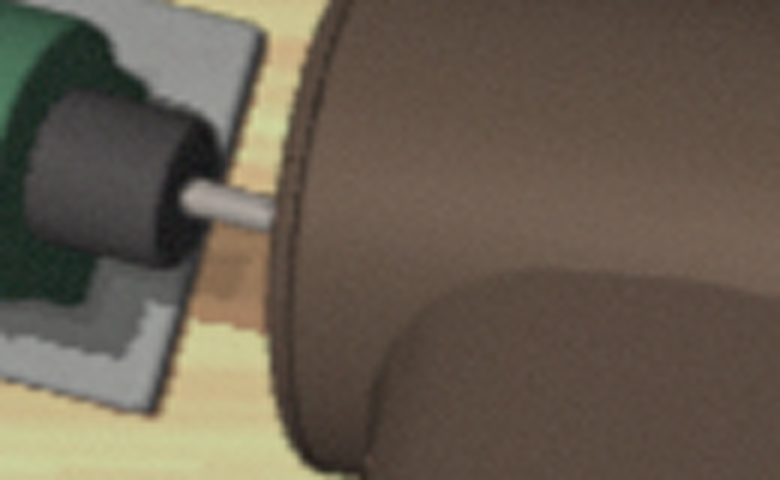

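View pics/s15.png

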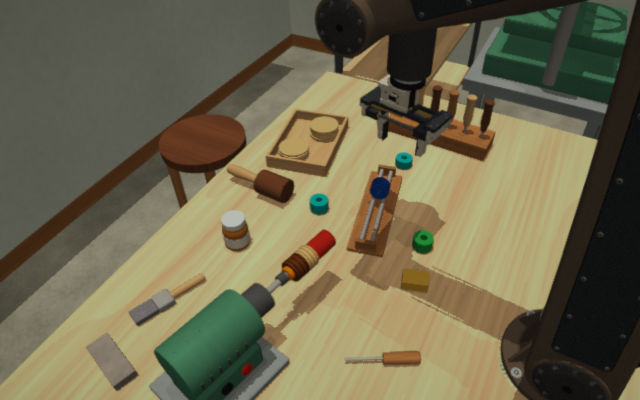

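```bash
python3 - <<'E'
from reg import *
for b in('s5','s8','s11','s12','s13','s14','s15'):
    im=cv2.imread(f'pics/{b}.png').astype(int); m=((im[:,:,2]>150)&(im[:,:,1]<140)&(im[:,:,0]<60)|((im[:,:,2]-im[:,:,0]>110)&(im[:,:,2]>140))); mm=np.zeros_like(m); mm[262:285,275:300]=m[262:285,275:300]
    y,x=np.nonzero(mm); print(b,len(x),x.mean().round(2),y.mean().round(2), 'along', ((x*-.746+y*.666).max()).round(2), np.percentile(x*-.746+y*.666,[5,50]).round(2))
A=cv2.imread('pics/s8.png')[250:290,270:310];B=cv2.imread('pics/s15.png')[250:290,270:310]
cv2.imwrite('pics/cmp.png',cv2.resize(np.hstack([A,B]),None,fx=10,fy=10,interpolation=cv2.INTER_CUBIC))
E
```

```text
100mm= [-32.37731089  28.93037666]
s5 16 288.81 269.38 along -34.2 [-37.29 -36.11]
s8 59 289.37 269.8 along -32.63 [-38.61 -36.2 ]
s11 60 289.43 269.88 along -32.63 [-38.6  -36.15]
s12 64 289.12 270.12 along -32.63 [-38.45 -35.73]
s13 66 288.52 270.53 along -31.22 [-37.69 -35.07]
s14 66 288.52 270.53 along -31.22 [-37.69 -35.07]
s15 52 288.56 270.37 along -31.96 [-37.38 -35.15]
```

View pics/cmp.png

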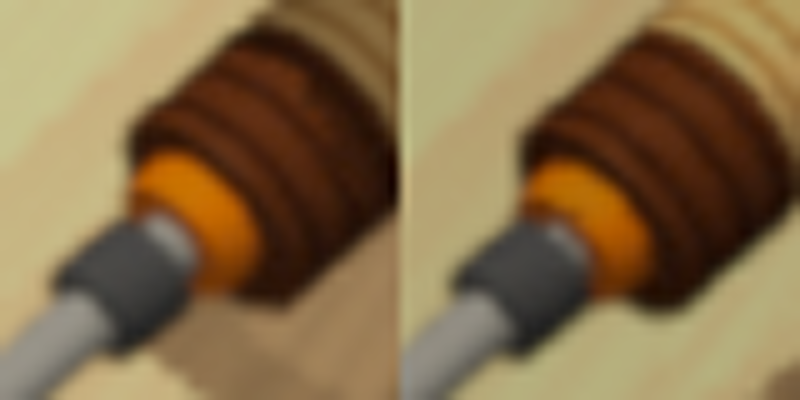

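The collar sits about 1.1 px (2.5 mm) nearer the motor than before, at side (288.5,270.4). A gap to its stop is still visible, so it is pressed but not bottomed. The robot is clear, so I hand in.

```bash
python3 -c "
from plant import ctrl
print(ctrl.get_obs()['clock']); print(ctrl.close_job())"
```

```text
26.475
the job is handed in; nothing more can be done
None
```

I threaded the dark wheel and then the pale wheel onto the rod, pushed the cap on open end first, and handed the job in at 26.5 s.

- **Clamping:** I pressed the cap over the balls until the stack pushed the collar in by about 2.5 mm of its 4 mm (from the image). The wrist read about 5.5–6 N, of which roughly 2–3 N was drag from the balls.
- **After letting go:** The collar and dark wheel moved less than 0.1 px in the picture. The side camera shows cap, pale wheel, dark wheel and collar touching, with a gap still left behind the collar. The blue wheel and bystanders look unmoved, and the robot is clear.
- **Checks that failed or disagreed:**
    - The top view after release was blocked by the arm, so the final check rests on the side camera alone.
    - The first force rise, near y = 0.0366, came before the picture showed the collar moving (at about 0.0385–0.0395), so I trusted the picture for how far to press.
    - The image shifts for the pale wheel, and for the dark one after lifting off, were disturbed by changing shadows.

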